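# Refill the chalk chest behind its safety catch

## Robot

A 6-joint arm with a two-finger parallel gripper is mounted at the origin on the work surface. World frame = base frame: x ahead of the robot, y to its left, z up, the work surface at z = 0. Lengths are in m, angles in degrees, forces in N, time in s.
With the tool pointing down it reaches from about 0.25 to 0.725 m from the base axis. Payload 9.7 kg.
Tool frame: the origin (TCP) lies on the centre line of the jaws, within the pads' length; the fingertips stand 17 mm ahead of it and the grasp point (between the pads) lies 2 mm behind it (bot.nose_length is the distance from the TCP to the fingertips, in m); x points along the fingers, y is the direction in which the jaws open and shut, and the axes are right-handed (so a half turn about x gives the same grasp; the last joint's range is limited). The gripper opens to 85 mm and grips with 20 to 120 N. Pads are 22 mm wide; open, the fingers measure 114 mm over their backs; the gripper's body (76 mm by 85 mm) begins 54 mm behind the grasp point. The pads swing forward as they close: fully open they stand 13 mm farther back than shut.
Start: joints at [-72.135, 4.979, 10.078, 95.1, 0, 90], TCP at [0.169, -0.523, 0.248] pointing down, gripper open.
Joint ranges: [-179.16, 179.16], [-48.56, 103.87], [-65.8, 70.77], [-126.05, 130.52], [-82.76, 87.17], [-180, 180]. Speed limits (degrees/s): [127.2, 127.2, 147.25, 180, 180, 180].

## Interface

Orientations are given as [roll, pitch, yaw] about the fixed x, y, z axes, in that order (R = Rz(yaw) Ry(pitch) Rx(roll)).
In Python, from workcell import bot, viewer, ticket gives the robot as it stands.
- The arm moves only by the tool jog_arm, never from a script. Its argument "deltas" is a list of rows, each an object of numbers: "fingers": the opening, from 0 (shut) to 1 (fully open); "x", "y", "z": the shift along the world's x, y, z in mm; "twist": the turn about the world's z in degrees. A call has 1 to 10 rows; each row is the pose to reach, as a shift and turn from the pose measured when the call began; what a row does not reach only later rows make up. A row lasts 1/10 s, in which the tool goes at most 50 mm and 8.59 degrees, less where a joint would pass 70% of its speed; a pose out of reach is approached as far as the arm can. A call with a gripper value outside its range is refused whole. The fingers move at their own pace and stop on an object; "grip_force" is the grip in N (left out, the last holds). Time passes only in rows, so rows that repeat a pose let the fingers close. It gives the time, the measured TCP pose, the force and the opening at its end, in the units of the state.
- bot.get_obs(): the state, without advancing time (a new reading comes with each control period).
- viewer.camera(name): name is "side" or "top"; returns a dict with "image" (384x512x3 uint8, red, green, blue), "fovy" (degrees; the focal length in pixels is half the picture's height over the tangent of half this angle, whatever the lens; pixels are square), "cx", "cy" (the principal point, pixels), "world_to_cam" (4x4, takes a point from world to camera coordinates). Camera axes: x right, y down, z forward; pixel columns grow to the right and rows downward; lengths in m; the calibration is good to about 2 mm. A picture is of the moment at which its call begins. There is no depth.
- ticket.job_done(): hands the job in, once; it reports no verdict.
The state is a dict: "time": time; "q": joint angles; "qd": joint speeds; "joint_efforts": joint torques, N m; "ee_pos": TCP position; "tcp_rot": TCP orientation; "wrist_force": force on the tool from outside, world axes, zero at the start; "torque": the same for the moment, N m; "opening": finger opening in m.
Only numpy, scipy, OpenCV 4.12 (cv2) and the standard library are available. Lean on these libraries where they do the work, as an engineer would, in place of code of your own. Each camera call takes 0.05 s, during which the arm holds its last target.

## Task

The lid of the chalk chest is ajar but held by a hidden sprung safety catch: reach under its raised front edge, push the catch to the left while lifting, and swing the lid right back until it rests near its stop. Put one spare chalk stick from the drawing board into every empty pocket, lying properly seated on the pocket floor, and leave any left-over spares lying on the board or desk. Then shut the lid fully, so that the catch snaps back home, without disturbing the eraser or the roll of tape.

Things in the scene. Friction and masses are not known exactly. Their poses are not given: they have to be found in the camera images.
- chest: fixed light-wood chest 142 deep (x) x 372 wide (y) x 100 mm high, walls 10 mm; origin at the centre of its underside, x points from its front (robot side) to its hinge side, y left. Inside, 45 mm above the desk, a floor with five pockets between ribs 10 mm high; each pocket is 122 mm long (x), 42 mm wide (y), for one stick lying along x; 66 mm apart, the outer sticks 27 mm from the side walls
- chest_hinge (a point): middle of the lid's hinge line, along the chest's y, on top of the far wall, 100 mm above the desk; axes as the chest's
- lid (a joint): lid angle in rad: 0 shut, growing as the front edge rises, 1.57 upright, stop at 1.9 (leaning back). Wooden board 12 mm thick (underside in the plane of the hinge line), 376 mm wide (y), 197 mm from hinge line to front edge, overhanging the front wall by 55 mm with open space below. Stiff hinge: stays where left; 6.5 N at the edge lifts, 2 to 6 N lowers. Starts at 0.10 to 0.16; the catch stops it near 0.17
- catch (a joint): how far the hidden sprung catch is pushed aside, in m: 0 at rest, stop 0.022, growing to the chest's +y (left). Beyond 0.008 the lid can pass the striker. The spring (1.4 N at first, 4.5 N at the stop) brings it back. When the open lid is pushed down, the catch rides by itself over the striker's sloped top (4 to 10 N on the lid) and snaps under it between 0.3 and 0.17 rad
- catch_blade (a point): centre of the catch's blade, a steel plate hanging from the lid below its front overhang, 20 mm along x, 8 mm thick (y), to 40 mm below the lid; its centre is 16 mm back from the front edge, 20 mm below the underside, mid-width (right below a steel plate with two screws on the lid's top). A toe 50 mm below the lid reaches back under the striker. Axes as the lid's
- striker (a point): front end of the steel striker on the outside of the chest's front wall, which holds the catch's toe: 16 mm wide (y), sticking out 30 mm from the wall, from 82 to 98 mm above the desk; this point is at mid-height; axes as the chest's
- board: fixed plywood drawing board with a sheet of paper, 340 x 240 x 8 mm, flat on the desk to the robot's right; origin at the centre of its underside; the spare sticks lie on it
- eraser: bystander: wooden felt-faced board eraser 120 x 50 x 36 mm, loose, origin at the centre of its underside
- tape: bystander: roll of paper tape, 100 mm across, 25 mm high, lying flat, loose, origin at the centre of its underside
- pocket1 (a point): pocket 1 of 5 (1 is at the chest's -y end): the point where the centre of a properly seated stick lies, 17 mm above the pocket's floor and 62 mm above the desk; axes as the chest's
- pocket2 (a point): pocket 2 of 5 (1 is at the chest's -y end): the point where the centre of a properly seated stick lies, 17 mm above the pocket's floor and 62 mm above the desk; axes as the chest's
- pocket3 (a point): pocket 3 of 5 (1 is at the chest's -y end): the point where the centre of a properly seated stick lies, 17 mm above the pocket's floor and 62 mm above the desk; axes as the chest's
- pocket4 (a point): pocket 4 of 5 (1 is at the chest's -y end): the point where the centre of a properly seated stick lies, 17 mm above the pocket's floor and 62 mm above the desk; axes as the chest's
- pocket5 (a point): pocket 5 of 5 (1 is at the chest's -y end): the point where the centre of a properly seated stick lies, 17 mm above the pocket's floor and 62 mm above the desk; axes as the chest's
- stick1_mid (a point): jumbo chalk stick, a square bar 110 x 34 x 34 mm, 0.15 kg, off-white with a brown paper sleeve round its middle; this point is its very centre, x runs along its length; if present it starts seated in pocket 1; absent in many starts, and then that pocket is empty
- stick2_mid (a point): jumbo chalk stick, a square bar 110 x 34 x 34 mm, 0.15 kg, off-white with a brown paper sleeve round its middle; this point is its very centre, x runs along its length; if present it starts seated in pocket 2; absent in many starts, and then that pocket is empty
- stick3_mid (a point): jumbo chalk stick, a square bar 110 x 34 x 34 mm, 0.15 kg, off-white with a brown paper sleeve round its middle; this point is its very centre, x runs along its length; if present it starts seated in pocket 3; absent in many starts, and then that pocket is empty
- stick4_mid (a point): jumbo chalk stick, a square bar 110 x 34 x 34 mm, 0.15 kg, off-white with a brown paper sleeve round its middle; this point is its very centre, x runs along its length; if present it starts seated in pocket 4; absent in many starts, and then that pocket is empty
- stick5_mid (a point): jumbo chalk stick, a square bar 110 x 34 x 34 mm, 0.15 kg, off-white with a brown paper sleeve round its middle; this point is its very centre, x runs along its length; if present it starts seated in pocket 5; absent in many starts, and then that pocket is empty
- spare1_mid (a point): jumbo chalk stick, a square bar 110 x 34 x 34 mm, 0.15 kg, off-white with a brown paper sleeve round its middle; this point is its very centre, x runs along its length; a spare that starts on the drawing board, lying roughly along the board's x
- spare2_mid (a point): jumbo chalk stick, a square bar 110 x 34 x 34 mm, 0.15 kg, off-white with a brown paper sleeve round its middle; this point is its very centre, x runs along its length; a spare that starts on the drawing board, lying roughly along the board's x
- spare3_mid (a point): jumbo chalk stick, a square bar 110 x 34 x 34 mm, 0.15 kg, off-white with a brown paper sleeve round its middle; this point is its very centre, x runs along its length; a spare that starts on the drawing board, lying roughly along the board's x
- spare4_mid (a point): jumbo chalk stick, a square bar 110 x 34 x 34 mm, 0.15 kg, off-white with a brown paper sleeve round its middle; this point is its very centre, x runs along its length; a spare that starts on the drawing board, lying roughly along the board's x
Not all that is in view belongs to the job. What is shaped like the part that bears spare3_mid but green or pink is not meant.

How it is judged (in metres and radians):
On the way, in this order (a step that is already met when the one before it is completed fails the run):
1. the catch is held aside while the lid's front edge is raised past it (value of joint catch above 0.004 m and value of joint lid above 0.19 rad), for 0.05 s.
2. the lid is swung right back, leaning near its stop (value of joint lid above 1.7 rad), for 0.2 s.
3. with the lid open, every pocket holds a seated stick (value of joint lid above 1.2 rad and ((horizontal distance between stick1_mid and pocket1 below 0.012 m and z of stick1_mid in the frame of pocket1 below 0.004 m and angle between the x axis of stick1_mid and the x axis of pocket1, either way round below 0.12 rad) or (horizontal distance between spare1_mid and pocket1 below 0.012 m and z of spare1_mid in the frame of pocket1 below 0.004 m and angle between the x axis of spare1_mid and the x axis of pocket1, either way round below 0.12 rad) or (horizontal distance between spare2_mid and pocket1 below 0.012 m and z of spare2_mid in the frame of pocket1 below 0.004 m and angle between the x axis of spare2_mid and the x axis of pocket1, either way round below 0.12 rad) or (horizontal distance between spare3_mid and pocket1 below 0.012 m and z of spare3_mid in the frame of pocket1 below 0.004 m and angle between the x axis of spare3_mid and the x axis of pocket1, either way round below 0.12 rad) or (horizontal distance between spare4_mid and pocket1 below 0.012 m and z of spare4_mid in the frame of pocket1 below 0.004 m and angle between the x axis of spare4_mid and the x axis of pocket1, either way round below 0.12 rad)) and ((horizontal distance between stick2_mid and pocket2 below 0.012 m and z of stick2_mid in the frame of pocket2 below 0.004 m and angle between the x axis of stick2_mid and the x axis of pocket2, either way round below 0.12 rad) or (horizontal distance between spare1_mid and pocket2 below 0.012 m and z of spare1_mid in the frame of pocket2 below 0.004 m and angle between the x axis of spare1_mid and the x axis of pocket2, either way round below 0.12 rad) or (horizontal distance between spare2_mid and pocket2 below 0.012 m and z of spare2_mid in the frame of pocket2 below 0.004 m and angle between the x axis of spare2_mid and the x axis of pocket2, either way round below 0.12 rad) or (horizontal distance between spare3_mid and pocket2 below 0.012 m and z of spare3_mid in the frame of pocket2 below 0.004 m and angle between the x axis of spare3_mid and the x axis of pocket2, either way round below 0.12 rad) or (horizontal distance between spare4_mid and pocket2 below 0.012 m and z of spare4_mid in the frame of pocket2 below 0.004 m and angle between the x axis of spare4_mid and the x axis of pocket2, either way round below 0.12 rad)) and ((horizontal distance between stick3_mid and pocket3 below 0.012 m and z of stick3_mid in the frame of pocket3 below 0.004 m and angle between the x axis of stick3_mid and the x axis of pocket3, either way round below 0.12 rad) or (horizontal distance between spare1_mid and pocket3 below 0.012 m and z of spare1_mid in the frame of pocket3 below 0.004 m and angle between the x axis of spare1_mid and the x axis of pocket3, either way round below 0.12 rad) or (horizontal distance between spare2_mid and pocket3 below 0.012 m and z of spare2_mid in the frame of pocket3 below 0.004 m and angle between the x axis of spare2_mid and the x axis of pocket3, either way round below 0.12 rad) or (horizontal distance between spare3_mid and pocket3 below 0.012 m and z of spare3_mid in the frame of pocket3 below 0.004 m and angle between the x axis of spare3_mid and the x axis of pocket3, either way round below 0.12 rad) or (horizontal distance between spare4_mid and pocket3 below 0.012 m and z of spare4_mid in the frame of pocket3 below 0.004 m and angle between the x axis of spare4_mid and the x axis of pocket3, either way round below 0.12 rad)) and ((horizontal distance between stick4_mid and pocket4 below 0.012 m and z of stick4_mid in the frame of pocket4 below 0.004 m and angle between the x axis of stick4_mid and the x axis of pocket4, either way round below 0.12 rad) or (horizontal distance between spare1_mid and pocket4 below 0.012 m and z of spare1_mid in the frame of pocket4 below 0.004 m and angle between the x axis of spare1_mid and the x axis of pocket4, either way round below 0.12 rad) or (horizontal distance between spare2_mid and pocket4 below 0.012 m and z of spare2_mid in the frame of pocket4 below 0.004 m and angle between the x axis of spare2_mid and the x axis of pocket4, either way round below 0.12 rad) or (horizontal distance between spare3_mid and pocket4 below 0.012 m and z of spare3_mid in the frame of pocket4 below 0.004 m and angle between the x axis of spare3_mid and the x axis of pocket4, either way round below 0.12 rad) or (horizontal distance between spare4_mid and pocket4 below 0.012 m and z of spare4_mid in the frame of pocket4 below 0.004 m and angle between the x axis of spare4_mid and the x axis of pocket4, either way round below 0.12 rad)) and ((horizontal distance between stick5_mid and pocket5 below 0.012 m and z of stick5_mid in the frame of pocket5 below 0.004 m and angle between the x axis of stick5_mid and the x axis of pocket5, either way round below 0.12 rad) or (horizontal distance between spare1_mid and pocket5 below 0.012 m and z of spare1_mid in the frame of pocket5 below 0.004 m and angle between the x axis of spare1_mid and the x axis of pocket5, either way round below 0.12 rad) or (horizontal distance between spare2_mid and pocket5 below 0.012 m and z of spare2_mid in the frame of pocket5 below 0.004 m and angle between the x axis of spare2_mid and the x axis of pocket5, either way round below 0.12 rad) or (horizontal distance between spare3_mid and pocket5 below 0.012 m and z of spare3_mid in the frame of pocket5 below 0.004 m and angle between the x axis of spare3_mid and the x axis of pocket5, either way round below 0.12 rad) or (horizontal distance between spare4_mid and pocket5 below 0.012 m and z of spare4_mid in the frame of pocket5 below 0.004 m and angle between the x axis of spare4_mid and the x axis of pocket5, either way round below 0.12 rad))), for 0.2 s.
At the end, for the whole second after the job is handed in: every pocket holds one stick lying along it (centre within 12 mm of its place, less than 4 mm too high, within 0.12 rad); other spares lie on the board or desk (no spare's centre above 68 mm); lid shut (below 0.05 rad), catch at rest (below 4 mm); all at rest (((horizontal distance between stick1_mid and pocket1 below 0.012 m and z of stick1_mid in the frame of pocket1 below 0.004 m and angle between the x axis of stick1_mid and the x axis of pocket1, either way round below 0.12 rad) or (horizontal distance between spare1_mid and pocket1 below 0.012 m and z of spare1_mid in the frame of pocket1 below 0.004 m and angle between the x axis of spare1_mid and the x axis of pocket1, either way round below 0.12 rad) or (horizontal distance between spare2_mid and pocket1 below 0.012 m and z of spare2_mid in the frame of pocket1 below 0.004 m and angle between the x axis of spare2_mid and the x axis of pocket1, either way round below 0.12 rad) or (horizontal distance between spare3_mid and pocket1 below 0.012 m and z of spare3_mid in the frame of pocket1 below 0.004 m and angle between the x axis of spare3_mid and the x axis of pocket1, either way round below 0.12 rad) or (horizontal distance between spare4_mid and pocket1 below 0.012 m and z of spare4_mid in the frame of pocket1 below 0.004 m and angle between the x axis of spare4_mid and the x axis of pocket1, either way round below 0.12 rad)) and ((horizontal distance between stick2_mid and pocket2 below 0.012 m and z of stick2_mid in the frame of pocket2 below 0.004 m and angle between the x axis of stick2_mid and the x axis of pocket2, either way round below 0.12 rad) or (horizontal distance between spare1_mid and pocket2 below 0.012 m and z of spare1_mid in the frame of pocket2 below 0.004 m and angle between the x axis of spare1_mid and the x axis of pocket2, either way round below 0.12 rad) or (horizontal distance between spare2_mid and pocket2 below 0.012 m and z of spare2_mid in the frame of pocket2 below 0.004 m and angle between the x axis of spare2_mid and the x axis of pocket2, either way round below 0.12 rad) or (horizontal distance between spare3_mid and pocket2 below 0.012 m and z of spare3_mid in the frame of pocket2 below 0.004 m and angle between the x axis of spare3_mid and the x axis of pocket2, either way round below 0.12 rad) or (horizontal distance between spare4_mid and pocket2 below 0.012 m and z of spare4_mid in the frame of pocket2 below 0.004 m and angle between the x axis of spare4_mid and the x axis of pocket2, either way round below 0.12 rad)) and ((horizontal distance between stick3_mid and pocket3 below 0.012 m and z of stick3_mid in the frame of pocket3 below 0.004 m and angle between the x axis of stick3_mid and the x axis of pocket3, either way round below 0.12 rad) or (horizontal distance between spare1_mid and pocket3 below 0.012 m and z of spare1_mid in the frame of pocket3 below 0.004 m and angle between the x axis of spare1_mid and the x axis of pocket3, either way round below 0.12 rad) or (horizontal distance between spare2_mid and pocket3 below 0.012 m and z of spare2_mid in the frame of pocket3 below 0.004 m and angle between the x axis of spare2_mid and the x axis of pocket3, either way round below 0.12 rad) or (horizontal distance between spare3_mid and pocket3 below 0.012 m and z of spare3_mid in the frame of pocket3 below 0.004 m and angle between the x axis of spare3_mid and the x axis of pocket3, either way round below 0.12 rad) or (horizontal distance between spare4_mid and pocket3 below 0.012 m and z of spare4_mid in the frame of pocket3 below 0.004 m and angle between the x axis of spare4_mid and the x axis of pocket3, either way round below 0.12 rad)) and ((horizontal distance between stick4_mid and pocket4 below 0.012 m and z of stick4_mid in the frame of pocket4 below 0.004 m and angle between the x axis of stick4_mid and the x axis of pocket4, either way round below 0.12 rad) or (horizontal distance between spare1_mid and pocket4 below 0.012 m and z of spare1_mid in the frame of pocket4 below 0.004 m and angle between the x axis of spare1_mid and the x axis of pocket4, either way round below 0.12 rad) or (horizontal distance between spare2_mid and pocket4 below 0.012 m and z of spare2_mid in the frame of pocket4 below 0.004 m and angle between the x axis of spare2_mid and the x axis of pocket4, either way round below 0.12 rad) or (horizontal distance between spare3_mid and pocket4 below 0.012 m and z of spare3_mid in the frame of pocket4 below 0.004 m and angle between the x axis of spare3_mid and the x axis of pocket4, either way round below 0.12 rad) or (horizontal distance between spare4_mid and pocket4 below 0.012 m and z of spare4_mid in the frame of pocket4 below 0.004 m and angle between the x axis of spare4_mid and the x axis of pocket4, either way round below 0.12 rad)) and ((horizontal distance between stick5_mid and pocket5 below 0.012 m and z of stick5_mid in the frame of pocket5 below 0.004 m and angle between the x axis of stick5_mid and the x axis of pocket5, either way round below 0.12 rad) or (horizontal distance between spare1_mid and pocket5 below 0.012 m and z of spare1_mid in the frame of pocket5 below 0.004 m and angle between the x axis of spare1_mid and the x axis of pocket5, either way round below 0.12 rad) or (horizontal distance between spare2_mid and pocket5 below 0.012 m and z of spare2_mid in the frame of pocket5 below 0.004 m and angle between the x axis of spare2_mid and the x axis of pocket5, either way round below 0.12 rad) or (horizontal distance between spare3_mid and pocket5 below 0.012 m and z of spare3_mid in the frame of pocket5 below 0.004 m and angle between the x axis of spare3_mid and the x axis of pocket5, either way round below 0.12 rad) or (horizontal distance between spare4_mid and pocket5 below 0.012 m and z of spare4_mid in the frame of pocket5 below 0.004 m and angle between the x axis of spare4_mid and the x axis of pocket5, either way round below 0.12 rad)) and height (world z) of each of spare1_mid, spare2_mid, spare3_mid, spare4_mid below 0.068 m and value of joint lid below 0.05 rad and value of joint catch below 0.004 m and velocity of joint lid below 0.05 rad/s and linear speed of each of eraser, tape below 0.03 m/s); the robot touches nothing.
It fails at once if the eraser is moved more than 4 cm or tipped (distance of eraser from where it was at the start of the episode above 0.04 m or angle between eraser's own z axis and vertical above 0.4 rad).
It fails at once if the tape is moved more than 4 cm or tipped (distance of tape from where it was at the start of the episode above 0.04 m or angle between tape's own z axis and vertical above 0.4 rad).
Of stick1, stick2, stick3, stick4, stick5 only 1 to 2 are there at a start; the rules pass over those that are not, and their reading is None.
At some moment in a run one of spare1, spare2, spare3, spare4 may be knocked a few centimetres aside while the robot is not near it.
Once in a run the grip may slacken for a moment while it holds something.
It also fails if it takes over 210 s, if anything falls off the work surface, if the arm or the gripper's body presses on something with over 40 N, if the wrist force passes 120 N, or if a joint passes its speed limit or range.

## Working session

There is one attempt and no reset: what is moved stays moved. The work goes in short steps, Python scripts to look and compute and a tool call to move; the robot and the scene stay as the last step left them, time stands still between calls to the robot, and variables do not carry over. Pictures are saved under pics/ and viewed, and the job is handed in when it is done.

Besides the shell and the picture viewer there is one more tool, called after ">>>" as name([rows], argument=value, ...), one row to a line, values as JSON. jog_arm: Moves the arm, as the interface text tells. Its arguments: {"type":"object","properties":{"deltas":{"type":"array"},"grip_force":{"type":"number"}},"required":["deltas"]}

```bash
ls; mkdir -p pics; cat > h.py <<'E'
import numpy as np, cv2
from workcell import bot, viewer, ticket
def snap(name,tag):
    c=viewer.camera(name); im=c["image"]; cv2.imwrite(f"pics/{tag}.png",im[:,:,::-1]); 
    np.savez(f"pics/{tag}.npz",im=im,fovy=c["fovy"],cx=c["cx"],cy=c["cy"],T=c["world_to_cam"]); return c
def load(tag): return dict(np.load(f"pics/{tag}.npz"))
def f(c): return 192/np.tan(np.radians(float(c["fovy"]))/2)
def T(c): return np.array(c["T"] if "T" in c else c["world_to_cam"])
def proj(c,p):
    p=np.atleast_2d(p); q=(T(c)@np.c_[p,np.ones(len(p))].T)[:3]; return np.c_[f(c)*q[0]/q[2]+c["cx"],f(c)*q[1]/q[2]+c["cy"]]
def back(c,uv,z):
    uv=np.atleast_2d(uv); M=T(c);R=M[:3,:3];o=-R.T@M[:3,3]
    d=(R.T@np.c_[(uv[:,0]-c["cx"])/f(c),(uv[:,1]-c["cy"])/f(c),np.ones(len(uv))].T).T
    return o+d*((z-o[2])/d[:,2])[:,None]
def big(tag,x0,y0,w,h,s,out):
    im=cv2.imread(f"pics/{tag}.png")[y0:y0+h,x0:x0+w]; cv2.imwrite(f"pics/{out}.png",cv2.resize(im,None,fx=s,fy=s,interpolation=cv2.INTER_CUBIC))
E
python3 - <<'E'
from h import *
for n in("top","side"):
    c=snap(n,n+"0"); print(n,c["fovy"],c["cx"],c["cy"],np.round(c["world_to_cam"],3).tolist())
    big(n+"0",0,0,512,384,1.5625,n+"0b")
print(bot.get_obs())
E
```

```text
pics
top 43.81718166432623 256.6735314124419 202.2501973685792 [[0.0, -1.0, -0.006, -0.016], [-0.992, 0.0, -0.125, 0.615], [0.125, 0.006, -0.992, 1.691], [0.0, 0.0, 0.0, 1.0]]
side 49.27291316237093 258.7132690027085 188.37213609457234 [[-0.952, -0.307, -0.016, 0.571], [-0.23, 0.744, -0.628, 0.235], [0.205, -0.594, -0.778, 1.328], [0.0, 0.0, 0.0, 1.0]]
{'time': 0.1, 'q': array([-7.21340781e+01,  5.00851944e+00,  1.00382849e+01,  9.50993622e+01,
       -5.17918719e-04,  9.00024992e+01]), 'qd': array([-0.02375348, -0.06407055,  0.10580249,  0.06603887,  0.01161642,
        0.09340652]), 'joint_efforts': array([ 2.10257817e-04, -5.21561301e+01,  4.65650868e+01,  1.60391175e-02,
       -1.96136364e-05, -5.81445761e-06]), 'ee_pos': array([ 0.16867508, -0.52329993,  0.24764212]), 'tcp_rot': array([-89.57113019,  89.93040135, 108.29229278]), 'wrist_force': array([ 0.23056073, -0.5119069 ,  0.24405799]), 'torque': array([-0.00168719,  0.02232297,  0.04412349]), 'opening': 0.08555045618364278}
```

View pics/top0b.png

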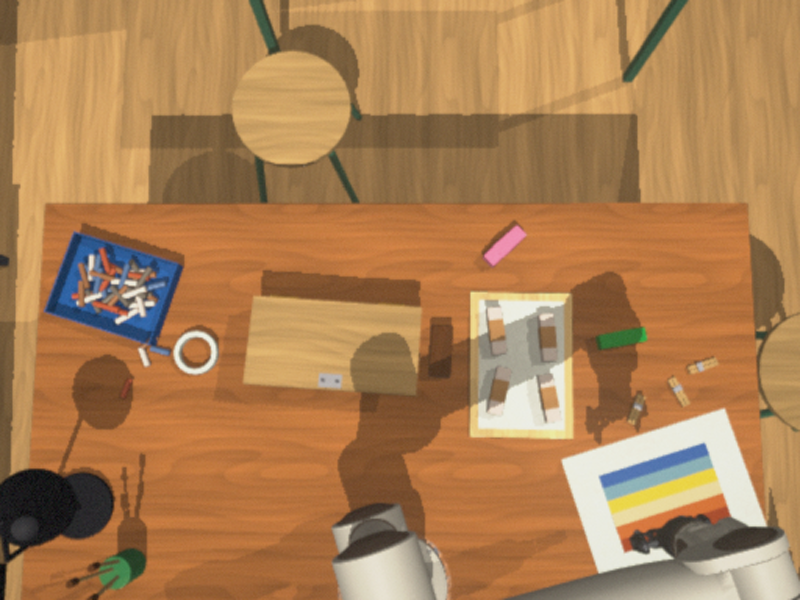

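View pics/side0b.png

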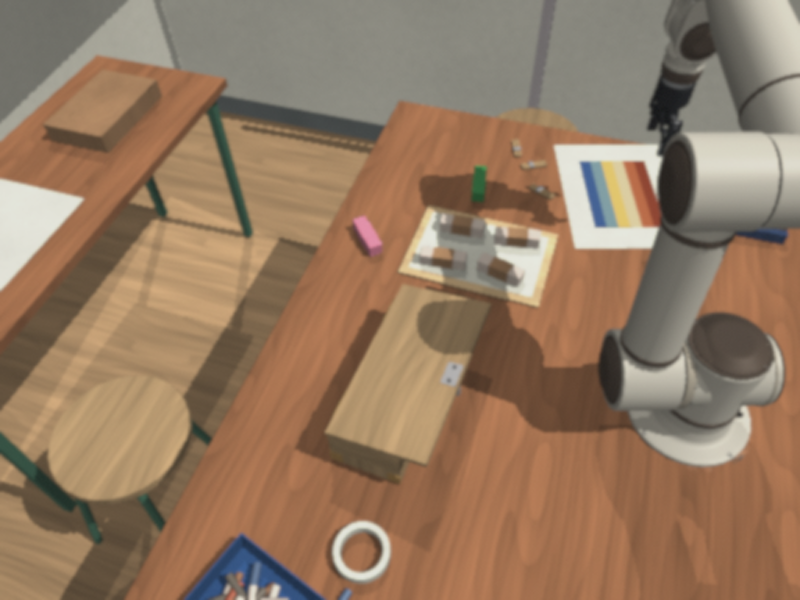

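```bash
python3 - <<'E'
from h import *
big("top0",148,180,132,80,6,"t_chest"); big("top0",265,180,115,110,5,"t_board"); big("side0",200,170,130,140,4,"s_chest")
E
```

```text
(no output)
```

View pics/t_chest.png

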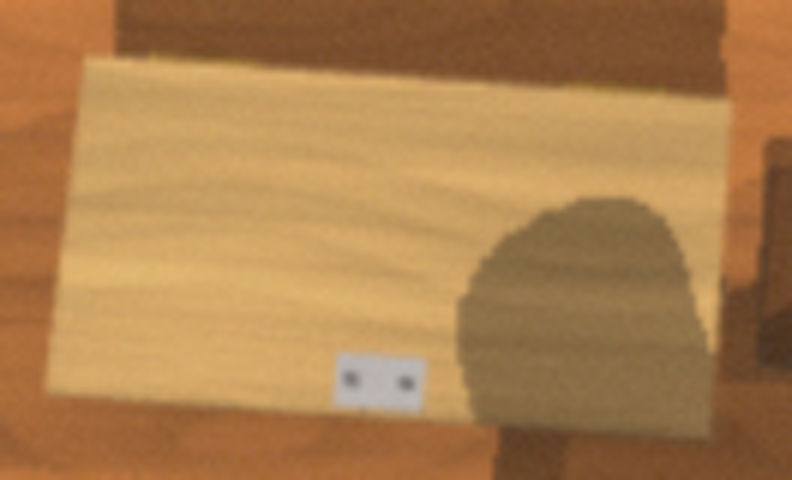

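View pics/t_board.png

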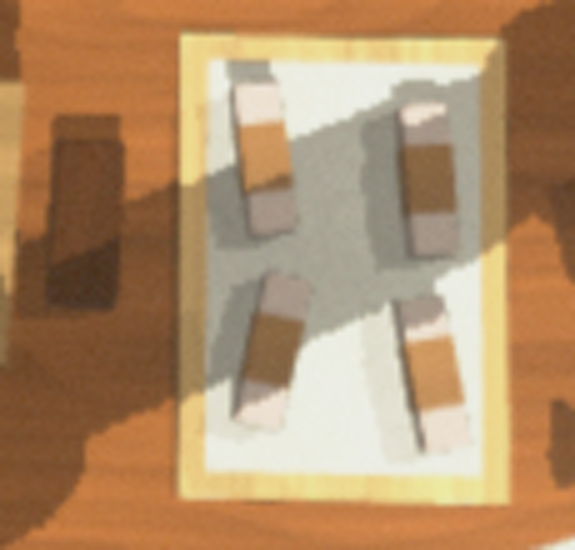

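View pics/s_chest.png

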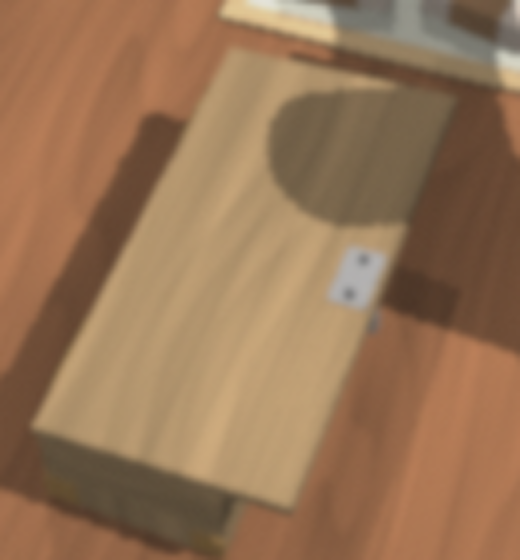

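```bash
cat > fit.py <<'E'
from h import *
from scipy.optimize import least_squares
def lidpt(p,r,y,h): # r from hinge to front, y left, h above underside
    X,Y,w,a=p
    lx=71-r*np.cos(a)-(-h*np.sin(a))*-1*-1 if 0 else 71-r*np.cos(a)+h*np.sin(a)
    lz=100+r*np.sin(a)+h*np.cos(a)
    c,s=np.cos(w),np.sin(w)
    return np.array([X+(c*lx-s*y)/1000,Y+(s*lx+c*y)/1000,lz/1000])
def cpt(p,x,y,z):
    c,s=np.cos(p[2]),np.sin(p[2]); return np.array([p[0]+(c*x-s*y)/1000,p[1]+(s*x+c*y)/1000,z/1000])
E
python3 - <<'E'
from fit import *
t=load("top0");s=load("side0")
tp=(np.array([[85,58],[730,98],[47,393],[710,437]])+.5)/6-.5+[148,180]
sp=(np.array([[35,430],[235,48],[293,507],[457,98]])+.5)/4-.5+[200,170]
L=[(0,188),(0,-188),(197,188),(197,-188)]
def res(q):
    P=[lidpt(q[:4],r,y,12) for r,y in L]
    return np.r_[(proj(t,P)-tp+q[4:6]*0).ravel(),(proj(s,P)-sp).ravel()]
r=least_squares(res,[0.55,0,0,0.13,0,0]); print(r.x,np.round(r.fun.reshape(-1,2),2))
np.save("chest.npy",r.x[:4])
p=r.x
for i in range(5): print("pocket",i+1,cpt(p,0,(i-2)*66,62))
print("striker",cpt(p,-101,0,90)); print("blade",lidpt(p,181,0,-20), "front edge",lidpt(p,197,0,0))
b=lambda l:back(t,(np.array(l)+.5)/5-.5+[265,180],0.008)
print("board",b([[180,35],[507,40],[180,498],[508,503]]).round(3).tolist())
b=lambda l:back(t,(np.array(l)+.5)/5-.5+[265,180],0.036)
print("eraser top",b([[55,138],[122,140],[47,305],[115,310]]).round(3).tolist())
E
```

```text
[ 0.56461212  0.13113762 -0.06523376  0.1070085   0.          0.        ] [[-0.09  0.78]
 [ 0.14  1.03]
 [-0.23  1.06]
 [-0.01  1.02]
 [-0.81 -0.85]
 [-1.59 -0.48]
 [-0.47  0.25]
 [-0.43 -0.47]]
pocket 1 [ 0.55600737 -0.00058162  0.062     ]
pocket 2 [0.56030975 0.065278   0.062     ]
pocket 3 [0.56461212 0.13113762 0.062     ]
pocket 4 [0.5689145  0.19699724 0.062     ]
pocket 5 [0.57321687 0.26285686 0.062     ]
striker [0.46382695 0.13772156 0.09      ]Traceback (most recent call last):
  File "<stdin>", line 13, in <module>
  File "fit.py", line 4, in lidpt
    X,Y,w,a=p
    ^^^^^^^
ValueError: too many values to unpack (expected 4)
```

```bash
python3 - <<'E'
from fit import *
t=load("top0");s=load("side0")
M=t["T"];print("cam",-M[:3,:3].T@M[:3,3]); M=s["T"];print("side cam",-M[:3,:3].T@M[:3,3])
p=np.load("chest.npy")
print("blade",lidpt(p,181,0,-20), "front edge",lidpt(p,197,0,0))
cv=lambda l:(np.array(l)+.5)/5-.5+[265,180]
print("board",back(t,cv([[180,35],[507,40],[180,498],[508,503]]),.008).round(3).tolist())
print("eraser top",back(t,cv([[55,138],[122,140],[47,305],[115,310]]),.036).round(3).tolist())
print("pix", proj(s,[[0.6,-.3,.042]]))
big("side0",250,128,115,75,7,"s_board")
for n,l in dict(A=[[237,85],[280,83],[296,228],[252,232]],B=[[400,105],[447,103],[458,248],[412,252]],C=[[264,272],[311,280],[283,428],[238,418]],D=[[402,300],[440,297],[468,440],[426,448]]).items():
    P=back(t,cv(l),.042)[:,:2]; c=P.mean(0); d=(P[0]+P[1]-P[2]-P[3])/2; w=(P[0]+P[3]-P[1]-P[2])/2
    print(n,c.round(4),"len",np.linalg.norm(d).round(3),"w",np.linalg.norm(w).round(3),"yaw",np.degrees(np.arctan2(d[1],d[0])).round(1))
E
```

```text
cam [ 0.39975777 -0.02773598  1.75478852]
side cam [0.32552413 0.78875527 1.18981655]
blade [0.45374765 0.13838001 0.09944599] front edge [0.44000455 0.13927779 0.12104047]
board [[0.677, -0.179, 0.008], [0.673, -0.42, 0.008], [0.339, -0.175, 0.008], [0.335, -0.412, 0.008]]
eraser top [[0.597, -0.085, 0.036], [0.596, -0.134, 0.036], [0.477, -0.079, 0.036], [0.473, -0.128, 0.036]]
pix [[282.66334241 148.39701571]]
A [ 0.583  -0.2371] len 0.106 w 0.031 yaw 5.1
B [ 0.5685 -0.3541] len 0.106 w 0.034 yaw 3.1
C [ 0.4449 -0.2405] len 0.107 w 0.033 yaw -11.3
D [ 0.4295 -0.3541] len 0.104 w 0.029 yaw 8.8
```

View pics/s_board.png

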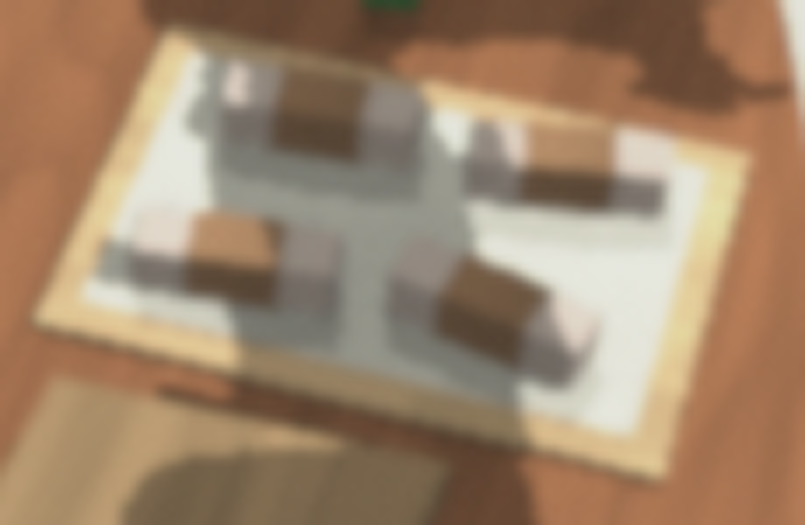

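```bash
cat >> h.py <<'E'
from scipy.spatial.transform import Rotation as Ro
def state():
    o=bot.get_obs(); R=Ro.from_euler("xyz",o["tcp_rot"],degrees=True).as_matrix()
    jy=np.degrees(np.arctan2(R[1,1],R[0,1]))
    sy=(jy+90+90)%180-90   # yaw of a held stick (perp. to jaws)
    return o,o["ee_pos"]*1000,sy
def go(x,y,z,yaw):
    o,p,sy=state(); d=np.array([x,y,z])-p; tw=(yaw-sy+90)%180-90
    print("t",round(o["time"],2),"pos",p.round(1),"yaw",round(sy,2),"q",o["q"].round(0),"F",o["wrist_force"].round(1),"op",round(o["opening"]*1000,1)); print("DELTA",d.round(1),"twist",round(tw,2))
E
python3 - <<'E'
from h import *
go(437,-239,39+80,-11.3)
# overlay check
t=load("top0")
im=cv2.resize(cv2.imread("pics/top0.png"),None,fx=4,fy=4,interpolation=cv2.INTER_CUBIC)
for x,y,w in [(.583,-.2371,5.1),(.5685,-.3541,3.1),(.4449,-.2405,-11.3),(.4295,-.3541,8.8)]:
    c,s=np.cos(np.radians(w)),np.sin(np.radians(w))
    P=np.array([[x+c*a-s*b,y+s*a+c*b,z] for z in(.008,.042) for a,b in((.055,.017),(.055,-.017),(-.055,-.017),(-.055,.017))])
    q=((proj(t,P)+.5)*4-.5).astype(int)
    cv2.polylines(im,[q[4:]],1,(0,255,0),1); cv2.polylines(im,[q[:4]],1,(255,0,0),1)
cv2.imwrite("pics/ov0.png",im[720:1160,1080:1520])
E
```

```text
t 0.1 pos [ 168.7 -523.3  247.6] yaw 17.86 q [-72.   5.  10.  95.  -0.  90.] F [ 0.2 -0.5  0.2] op 85.6
DELTA [ 268.3  284.3 -128.6] twist -29.16
```

View pics/ov0.png

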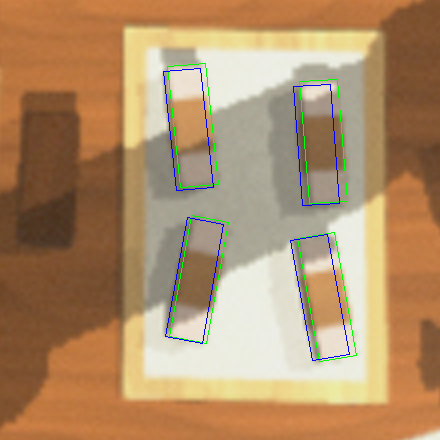

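>>> jog_arm([
  {"x":27,"y":28,"z":0,"twist":-3},
  {"x":54,"y":57,"z":0,"twist":-6},
  {"x":81,"y":85,"z":0,"twist":-9},
  {"x":107,"y":114,"z":0,"twist":-12},
  {"x":134,"y":142,"z":0,"twist":-15},
  {"x":161,"y":171,"z":-20,"twist":-18},
  {"x":188,"y":199,"z":-50,"twist":-21},
  {"x":215,"y":228,"z":-80,"twist":-24},
  {"x":242,"y":256,"z":-110,"twist":-27},
  {"x":268,"y":284,"z":-129,"twist":-29.2},
])

```text
validation failed for argument at $.de...
```

>>> jog_arm([
  {"z":0},
  {"z":0},
])

```text
validation failed for argument at $.de...
```

```bash
python3 - <<'E'
from h import *
snap("side","s1");big("s1",0,0,512,384,1.5,"s1b")
go(437,-239,40,-11.3)
E
```

```text
t 0.15 pos [ 168.7 -523.3  247.8] yaw 17.86 q [-72.   5.  10.  95.   0.  90.] F [0.7 0.2 0.6] op 85.2
DELTA [ 268.3  284.3 -207.8] twist -29.16
```

View pics/s1b.png

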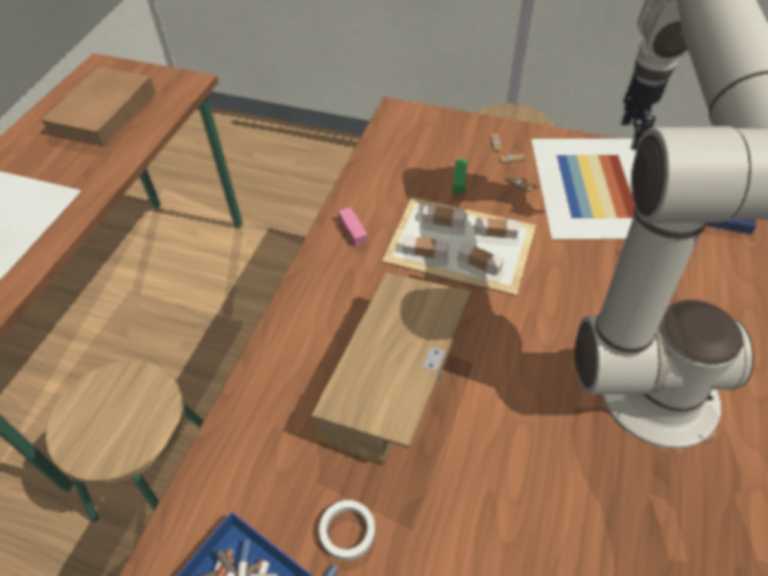

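>>> jog_arm([
  {"x":27,"y":28,"z":0,"twist":-3,"fingers":1},
  {"x":54,"y":57,"z":0,"twist":-6,"fingers":1},
  {"x":81,"y":85,"z":0,"twist":-9,"fingers":1},
  {"x":107,"y":114,"z":0,"twist":-12,"fingers":1},
  {"x":134,"y":142,"z":0,"twist":-15,"fingers":1},
  {"x":161,"y":171,"z":-20,"twist":-18,"fingers":1},
  {"x":188,"y":199,"z":-50,"twist":-21,"fingers":1},
  {"x":215,"y":228,"z":-80,"twist":-24,"fingers":1},
  {"x":242,"y":256,"z":-110,"twist":-27,"fingers":1},
  {"x":268,"y":284,"z":-129,"twist":-29.2,"fingers":1},
])

```text
time: 1.15
ee_pos: [0.4368, -0.2375, 0.1164]
tcp_rot: [-39.8, 89.9, 128.8]
wrist_force: [0.7, -0.9, -0.7]
opening: 0.0852
```

```bash
python3 - <<'E'
from h import *
snap("top","t1");big("t1",265,150,125,140,5,"t1b")
go(437,-239,40,-11.3)
E
```

```text
t 1.2 pos [ 438.7 -234.   113.7] yaw -11.43 q [-28.  -2. -12.  80.   0. 163.] F [ 0.3  3.9 -2.5] op 85.2
DELTA [ -1.7  -5.  -73.7] twist 0.13
```

View pics/t1b.png

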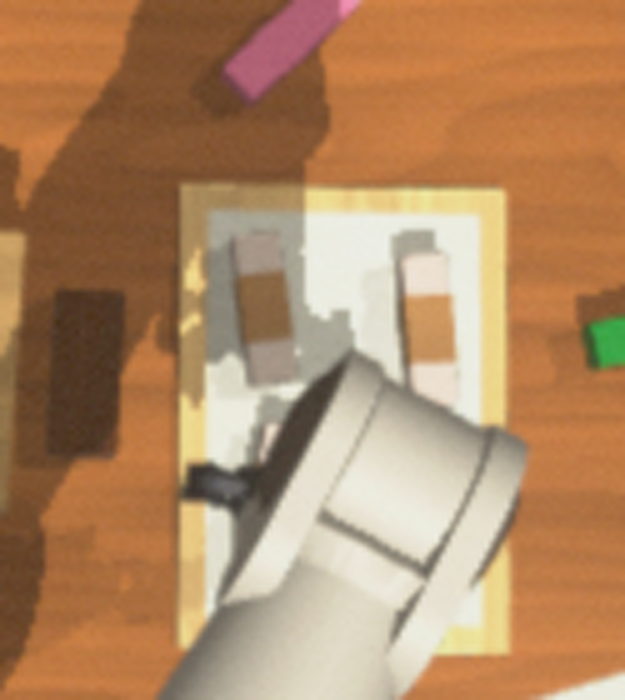

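>>> jog_arm([
  {"x":-2,"y":-5,"z":5,"twist":8.5,"fingers":1},
  {"x":-2,"y":-5,"z":5,"twist":17,"fingers":1},
  {"x":-2,"y":-5,"z":5,"twist":25.5,"fingers":1},
  {"x":-2,"y":-5,"z":5,"twist":34,"fingers":1},
  {"x":-2,"y":-5,"z":5,"twist":42.5,"fingers":1},
  {"x":-2,"y":-5,"z":5,"twist":51,"fingers":1},
  {"x":-2,"y":-5,"z":5,"twist":59.5,"fingers":1},
  {"x":-2,"y":-5,"z":5,"twist":68,"fingers":1},
  {"x":-2,"y":-5,"z":5,"twist":76.5,"fingers":1},
  {"x":-2,"y":-5,"z":5,"twist":85,"fingers":1},
])

```text
time: 2.2
ee_pos: [0.4366, -0.239, 0.1185]
tcp_rot: [-50.7, 89.6, -156.8]
wrist_force: [-0.1, 0.1, -0.3]
opening: 0.0852
```

>>> jog_arm([
  {"x":0,"y":0,"z":0,"twist":8.5,"fingers":1},
  {"x":0,"y":0,"z":0,"twist":17,"fingers":1},
  {"x":0,"y":0,"z":0,"twist":25.5,"fingers":1},
  {"x":0,"y":0,"z":0,"twist":34,"fingers":1},
  {"x":0,"y":0,"z":0,"twist":42.5,"fingers":1},
  {"x":0,"y":0,"z":0,"twist":51,"fingers":1},
  {"x":0,"y":0,"z":0,"twist":59.5,"fingers":1},
  {"x":0,"y":0,"z":0,"twist":68,"fingers":1},
  {"x":0,"y":0,"z":0,"twist":76.5,"fingers":1},
  {"x":0,"y":0,"z":0,"twist":85,"fingers":1},
])

```text
time: 3.2
ee_pos: [0.4364, -0.239, 0.1183]
tcp_rot: [-54.1, 89.7, -74.8]
wrist_force: [0.5, 0.7, 0.0]
opening: 0.0853
```

>>> jog_arm([
  {"x":0,"y":0,"z":0,"twist":5,"fingers":1},
  {"x":0,"y":0,"z":0,"twist":8,"fingers":1},
  {"x":0,"y":0,"z":0,"twist":8,"fingers":1},
  {"x":0,"y":0,"z":0,"twist":8,"fingers":1},
])

```text
time: 3.6
ee_pos: [0.4364, -0.239, 0.1182]
tcp_rot: [-55.1, 89.7, -67.9]
wrist_force: [0.6, 0.2, -0.2]
opening: 0.0854
```

```bash
python3 - <<'E'
from h import *
go(437,-239,40,-11.3)
E
```

```text
t 3.6 pos [ 436.4 -239.   118.2] yaw -12.82 q [-29.  -3. -12.  80.  -0. -16.] F [ 0.6  0.2 -0.2] op 85.4
DELTA [  0.6  -0.  -78.2] twist 1.52
```

>>> jog_arm([
  {"x":0,"y":0,"z":-30,"twist":1.5,"fingers":1},
  {"x":0,"y":0,"z":-60,"twist":1.5,"fingers":1},
  {"x":0,"y":0,"z":-78,"twist":1.5,"fingers":1},
  {"x":0,"y":0,"z":-78,"twist":1.5,"fingers":1},
  {"x":0,"y":0,"z":-78,"twist":1.5,"fingers":0},
  {"x":0,"y":0,"z":-78,"twist":1.5,"fingers":0},
  {"x":0,"y":0,"z":-78,"twist":1.5,"fingers":0},
  {"x":0,"y":0,"z":-78,"twist":1.5,"fingers":0},
  {"x":0,"y":0,"z":-78,"twist":1.5,"fingers":0},
  {"x":0,"y":0,"z":-78,"twist":1.5,"fingers":0},
], grip_force=100)

```text
time: 4.6
ee_pos: [0.4372, -0.2395, 0.0419]
tcp_rot: [-43.4, 89.5, -54.7]
wrist_force: [-0.8, -0.5, 7.6]
opening: 0.0317
```

```bash
cat >> fit.py <<'E'
def cgo(cx,cy,z,yawc=0):
    p=np.load("chest.npy"); w=cpt(p,cx,cy,0)*1000
    print("world",w.round(1)); go(w[0],w[1],z,np.degrees(p[2])+yawc)
E
python3 - <<'E'
from fit import *
go(437,-239,130,-11.3)
cgo(-160-63,-27,112)
E
```

```text
t 4.6 pos [ 437.2 -239.5   41.9] yaw -11.33 q [-29.  -1. -19.  72.  -0. -17.] F [-0.8 -0.5  7.6] op 31.7
DELTA [-0.2  0.5 88.1] twist 0.03
world [340.3 118.7   0. ]
t 4.6 pos [ 437.2 -239.5   41.9] yaw -11.33 q [-29.  -1. -19.  72.  -0. -17.] F [-0.8 -0.5  7.6] op 31.7
DELTA [-96.9 358.2  70.1] twist 7.59
```

>>> jog_arm([
  {"x":0,"y":0,"z":30,"twist":0,"fingers":0},
  {"x":0,"y":0,"z":60,"twist":0,"fingers":0},
  {"x":0,"y":0,"z":80,"twist":0,"fingers":0},
  {"x":0,"y":0,"z":80,"twist":0,"fingers":0},
])

```text
time: 5.0
ee_pos: [0.4385, -0.2402, 0.1251]
tcp_rot: [-33.1, 89.3, -44.4]
wrist_force: [0.7, -0.3, -1.4]
opening: 0.0322
```

```bash
python3 - <<'E'
from fit import *
cgo(-160-63,-27,112)
snap("side","s2");big("s2",180,80,200,150,4,"s2b")
E
```

```text
world [340.3 118.7   0. ]
t 5.0 pos [ 438.5 -240.2  125.1] yaw -11.34 q [-29.  -3. -12.  81.  -0. -17.] F [ 0.7 -0.3 -1.4] op 32.2
DELTA [-98.2 358.9 -13.1] twist 7.6
```

View pics/s2b.png

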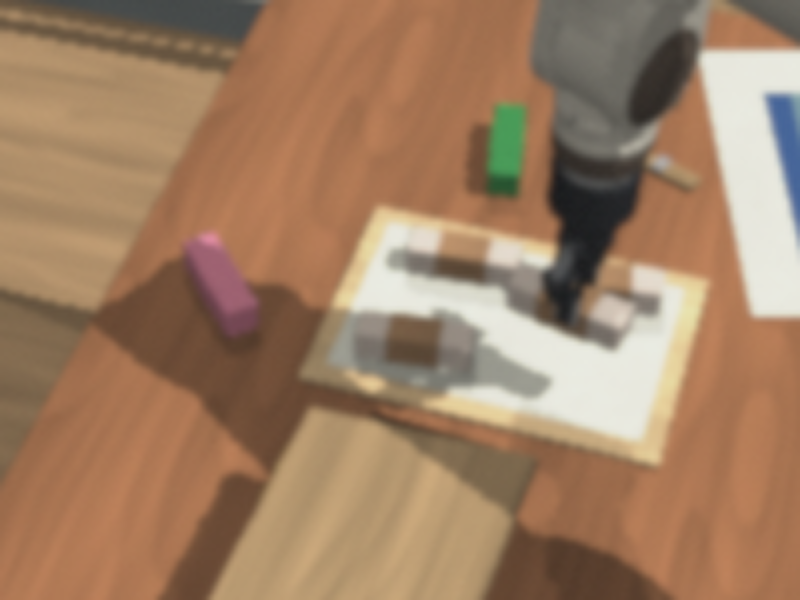

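>>> jog_arm([
  {"x":-35,"y":0,"z":0,"twist":0,"fingers":0},
  {"x":-70,"y":25,"z":0,"twist":1,"fingers":0},
  {"x":-98,"y":60,"z":0,"twist":2,"fingers":0},
  {"x":-98,"y":105,"z":0,"twist":3,"fingers":0},
  {"x":-98,"y":150,"z":0,"twist":4,"fingers":0},
  {"x":-98,"y":195,"z":0,"twist":5,"fingers":0},
  {"x":-98,"y":240,"z":0,"twist":6,"fingers":0},
  {"x":-98,"y":285,"z":-5,"twist":7,"fingers":0},
  {"x":-98,"y":330,"z":-10,"twist":7.6,"fingers":0},
  {"x":-98,"y":359,"z":-13,"twist":7.6,"fingers":0},
])

```text
time: 6.05
ee_pos: [0.3388, 0.1214, 0.1083]
tcp_rot: [-43.5, 89.5, -47.1]
wrist_force: [0.9, 0.0, -1.1]
opening: 0.0318
```

>>> jog_arm([
  {"x":0,"y":0,"z":0,"twist":0,"fingers":0},
  {"x":0,"y":0,"z":0,"twist":0,"fingers":0},
])

```text
time: 6.25
ee_pos: [0.3379, 0.1217, 0.1069]
tcp_rot: [-59.4, 89.5, -62.9]
wrist_force: [0.1, 0.5, -1.1]
opening: 0.0318
```

```bash
python3 - <<'E'
from fit import *
cgo(-160-63,-27,112)
snap("side","s3");big("s3",220,180,130,110,6,"s3b")
snap("top","t3");big("t3",150,170,160,110,5,"t3b")
E
```

```text
world [340.3 118.7   0. ]
t 6.25 pos [337.9 121.7 106.9] yaw -3.48 q [ 20. -22. -30.  83.  -1.  24.] F [ 0.1  0.5 -1.1] op 31.8
DELTA [ 2.5 -2.9  5.1] twist -0.26
```

View pics/s3b.png

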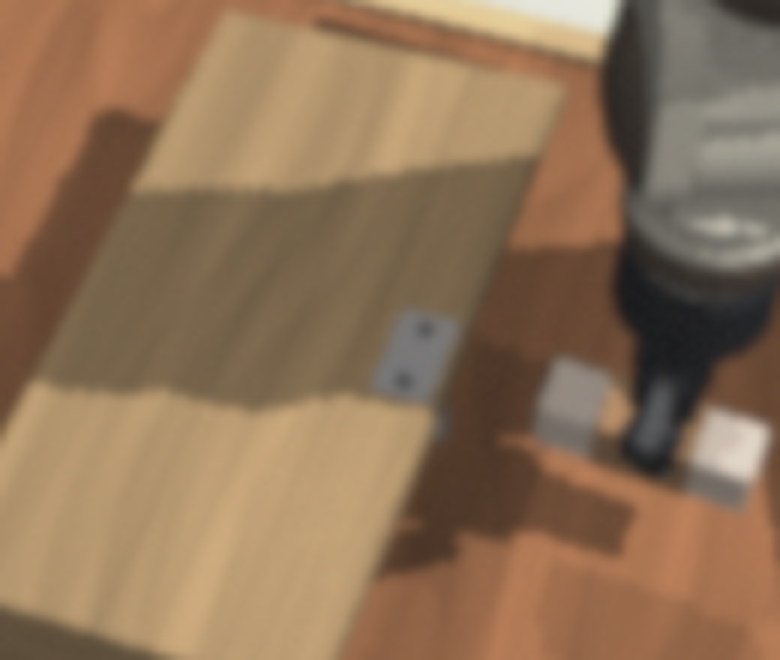

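View pics/t3b.png

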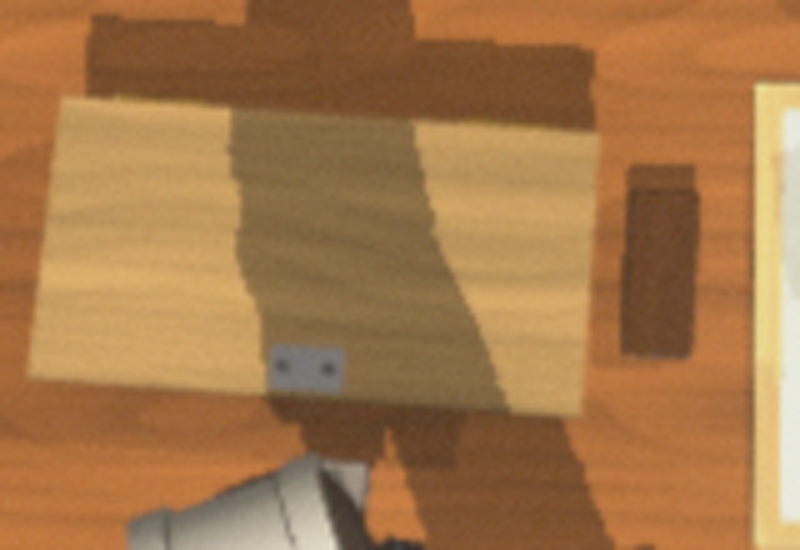

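```bash
python3 - <<'E'
from fit import *
t=load("t3");s=load("s3");p=np.load("chest.npy")
def ch(P): 
    c,s_=np.cos(p[2]),np.sin(p[2]); d=(P-[p[0],p[1],0])*1000; return np.c_[c*d[:,0]+s_*d[:,1],-s_*d[:,0]+c*d[:,1],d[:,2]].round(1)
print("tip top cam", ch(back(t,(np.array([[368,463],[325,459]])+.5)/5-.5+[150,170],.107)))
print("tip side cam",ch(back(s,(np.array([[555,358],[608,378],[541,408],[592,425]])+.5)/6-.5+[220,180],.107)))
print("tcp",ch(np.array([[.3379,.1217,.1069]])))
print("edge z plate top", ch(back(t,(np.array([[345,397],[270,390]])+.5)/5-.5+[150,170],.133)))
print("edge z plate side", ch(back(s,(np.array([[458,320],[433,402]])+.5)/6-.5+[220,180],.133)))
print("blade bottom vis?")
E
```

```text
tip top cam [[-162.5  -44.2  107. ]
 [-161.7  -14.6  107. ]]
tip side cam [[-167.   -39.   107. ]
 [-195.1  -37.3  107. ]
 [-169.1   -8.7  107. ]
 [-195.4   -8.5  107. ]]
tcp [[-225.6  -24.2  106.9]]
edge z plate top [[-119.2  -27.3  133. ]
 [-117.8   23.7  133. ]]
edge z plate side [[-118.4  -26.6  133. ]
 [-122.    22.5  133. ]]
blade bottom vis?
```

>>> jog_arm([
  {"x":10,"y":-5,"z":2,"twist":-0.3,"fingers":0},
  {"x":20,"y":-5,"z":3,"twist":-0.3,"fingers":0},
  {"x":30,"y":-5,"z":3,"twist":-0.3,"fingers":0},
  {"x":38,"y":-6,"z":3,"twist":-0.3,"fingers":0},
  {"x":43,"y":-6,"z":3,"twist":-0.3,"fingers":0},
  {"x":48,"y":-6,"z":3,"twist":-0.3,"fingers":0},
  {"x":53,"y":-7,"z":3,"twist":-0.3,"fingers":0},
  {"x":57,"y":-7,"z":3,"twist":-0.3,"fingers":0},
  {"x":57,"y":-7,"z":3,"twist":-0.3,"fingers":0},
])

```text
time: 7.25
ee_pos: [0.3958, 0.1138, 0.1106]
tcp_rot: [-51.5, 89.5, -55.4]
wrist_force: [0.1, -0.2, -1.6]
opening: 0.0322
```

```bash
python3 - <<'E'
from fit import *
cgo(-106-63,-29,110)
snap("side","s4");big("s4",220,180,130,110,6,"s4b")
E
```

```text
world [394.1 113.2   0. ]
t 7.25 pos [395.8 113.8 110.6] yaw -3.94 q [ 16. -15. -24.  81.  -1.  20.] F [ 0.1 -0.2 -1.6] op 32.2
DELTA [-1.7 -0.5 -0.6] twist 0.2
```

View pics/s4b.png

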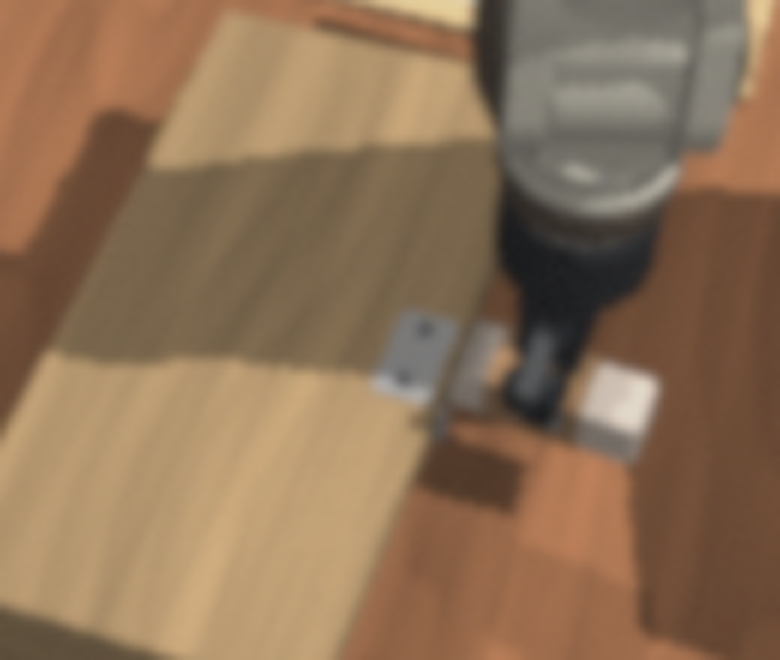

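>>> jog_arm([
  {"x":0,"y":4,"z":0,"twist":0,"fingers":0},
  {"x":0,"y":8,"z":0,"twist":0,"fingers":0},
  {"x":0,"y":12,"z":0,"twist":0,"fingers":0},
  {"x":1,"y":16,"z":0,"twist":0,"fingers":0},
  {"x":1,"y":20,"z":0,"twist":0,"fingers":0},
  {"x":1,"y":20,"z":0,"twist":0,"fingers":0},
], grip_force=120)

```text
time: 7.9
ee_pos: [0.3965, 0.1341, 0.1106]
tcp_rot: [-53.7, 89.5, -57.6]
wrist_force: [-0.0, -3.4, -1.6]
opening: 0.031
```

```bash
python3 - <<'E'
from fit import *
cgo(-106-63,-8,110)
snap("side","s5");big("s5",220,180,130,110,6,"s5b")
E
```

```text
world [395.5 134.2   0. ]
t 7.9 pos [396.5 134.1 110.6] yaw -3.92 q [ 19. -14. -23.  81.  -1.  23.] F [-0.  -3.4 -1.6] op 31.0
DELTA [-1.   0.1 -0.6] twist 0.18
```

View pics/s5b.png

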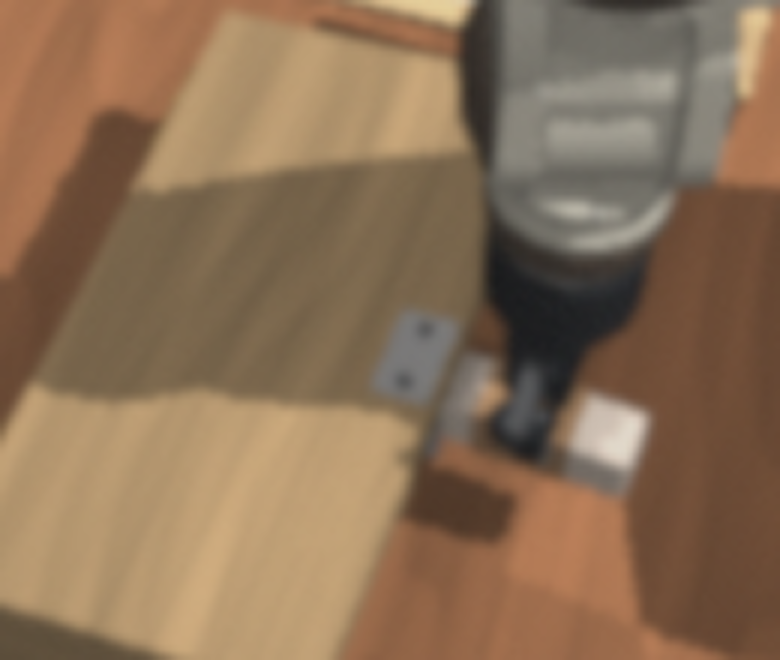

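>>> jog_arm([
  {"x":0,"y":1,"z":4,"twist":0,"fingers":0},
  {"x":0,"y":1,"z":8,"twist":0,"fingers":0},
  {"x":0,"y":1,"z":12,"twist":0,"fingers":0},
  {"x":0,"y":1,"z":16,"twist":0,"fingers":0},
  {"x":0,"y":1,"z":20,"twist":0,"fingers":0},
  {"x":0,"y":1,"z":24,"twist":0,"fingers":0},
])

```text
time: 8.55
ee_pos: [0.3964, 0.1347, 0.1345]
tcp_rot: [-57.5, 89.4, -61.5]
wrist_force: [3.6, -2.8, -9.7]
opening: 0.0307
```

>>> jog_arm([
  {"x":0,"y":0,"z":4,"twist":0,"fingers":0},
  {"x":0,"y":0,"z":8,"twist":0,"fingers":0},
  {"x":0,"y":0,"z":12,"twist":0,"fingers":0},
  {"x":0,"y":0,"z":16,"twist":0,"fingers":0},
  {"x":0,"y":0,"z":20,"twist":0,"fingers":0},
])

```text
time: 9.05
ee_pos: [0.3964, 0.1347, 0.1548]
tcp_rot: [-58.3, 89.5, -62.2]
wrist_force: [1.8, -3.0, -8.8]
opening: 0.0311
```

```bash
python3 - <<'E'
from fit import *
cgo(-106-63,-8,110)
snap("side","s6");big("s6",220,180,130,110,6,"s6b")
E
```

```text
world [395.5 134.2   0. ]
t 9.05 pos [396.4 134.7 154.8] yaw -3.93 q [ 19. -14. -18.  86.  -1.  23.] F [ 1.8 -3.  -8.8] op 31.1
DELTA [ -0.9  -0.5 -44.8] twist 0.19
```

View pics/s6b.png

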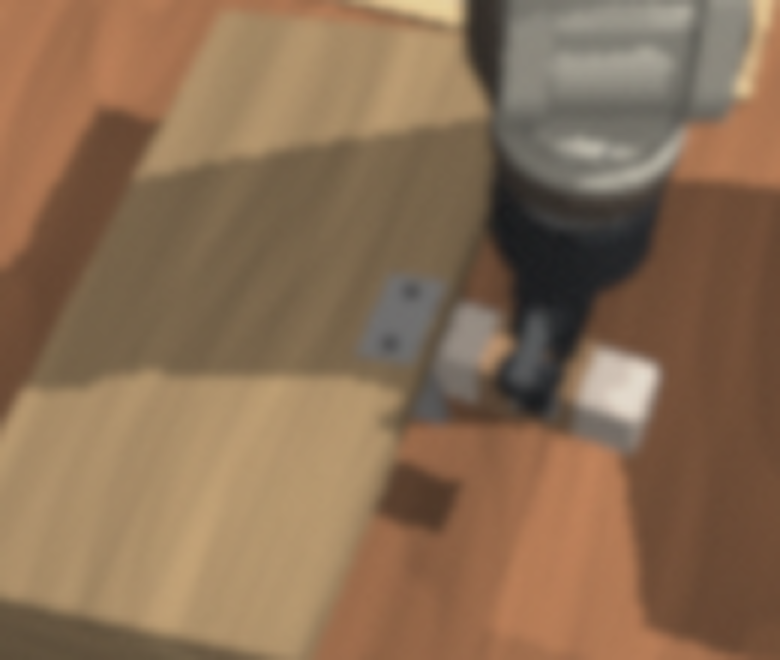

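```bash
python3 - <<'E'
from fit import *
p=np.load("chest.npy");o,P,sy=state()
c,s=np.cos(p[2]),np.sin(p[2])
r=184
for a in np.arange(.30,1.8,.1):
    x=71-r*np.cos(a)-62; z=100+r*np.sin(a); w=cpt(p,x,-30,z)*1000
    print(round(a,2),w.round(0),"d",(w-P).round(0))
E
```

```text
0.3 [396. 112. 154.] d [ -0. -23.  -1.]
0.4 [403. 112. 172.] d [  6. -23.  16.]
0.5 [411. 111. 188.] d [ 14. -24.  33.]
0.6 [420. 111. 204.] d [ 24. -24.  48.]
0.7 [431. 110. 219.] d [ 35. -25.  63.]
0.8 [444. 109. 232.] d [ 47. -26.  77.]
0.9 [458. 108. 244.] d [ 61. -27.  89.]
1.0 [472. 107. 255.] d [ 76. -28.  99.]
1.1 [488. 106. 264.] d [ 92. -29. 109.]
1.2 [505. 105. 271.] d [109. -30. 116.]
1.3 [523. 104. 277.] d [126. -31. 122.]
1.4 [540. 103. 281.] d [144. -32. 126.]
1.5 [559. 101. 284.] d [162. -33. 128.]
1.6 [577. 100. 284.] d [181. -34. 128.]
1.7 [595.  99. 282.] d [199. -36. 127.]
```

>>> jog_arm([
  {"x":0,"y":0,"z":6,"twist":0,"fingers":0},
  {"x":1,"y":0,"z":12,"twist":0,"fingers":0},
  {"x":3,"y":0,"z":18,"twist":0,"fingers":0},
  {"x":4,"y":0,"z":22,"twist":0,"fingers":0},
  {"x":4,"y":0,"z":22,"twist":0,"fingers":0},
  {"x":4,"y":0,"z":18,"twist":0,"fingers":0},
  {"x":3,"y":-8,"z":17,"twist":0,"fingers":0},
  {"x":3,"y":-16,"z":17,"twist":0,"fingers":0},
  {"x":3,"y":-23,"z":17,"twist":0,"fingers":0},
])

```text
time: 10.0
ee_pos: [0.3995, 0.1113, 0.1727]
tcp_rot: [-49.1, 89.5, -53.0]
wrist_force: [-0.3, 0.8, -2.4]
opening: 0.0314
```

>>> jog_arm([
  {"x":5,"y":0,"z":8,"twist":0,"fingers":0},
  {"x":11,"y":-1,"z":15,"twist":0,"fingers":0},
  {"x":16,"y":-1,"z":23,"twist":0,"fingers":0},
  {"x":21,"y":-1,"z":30,"twist":0,"fingers":0},
  {"x":26,"y":-2,"z":38,"twist":0,"fingers":0},
  {"x":32,"y":-2,"z":45,"twist":0,"fingers":0},
  {"x":38,"y":-3,"z":52,"twist":0,"fingers":0},
  {"x":44,"y":-3,"z":59,"twist":0,"fingers":0},
])

```text
time: 10.8
ee_pos: [0.4436, 0.1083, 0.232]
tcp_rot: [-56.8, 89.5, -60.7]
wrist_force: [-3.0, -1.8, -7.0]
opening: 0.0313
```

```bash
python3 - <<'E'
from fit import *
cgo(0,-8,110)
snap("side","s7");big("s7",180,120,200,150,4,"s7b")
E
```

```text
world [564.1 123.2   0. ]
t 10.8 pos [443.6 108.3 232. ] yaw -3.91 q [14. -8. -5. 93. -0. 18.] F [-3.  -1.8 -7. ] op 31.3
DELTA [ 120.5   14.9 -122. ] twist 0.18
```

View pics/s7b.png

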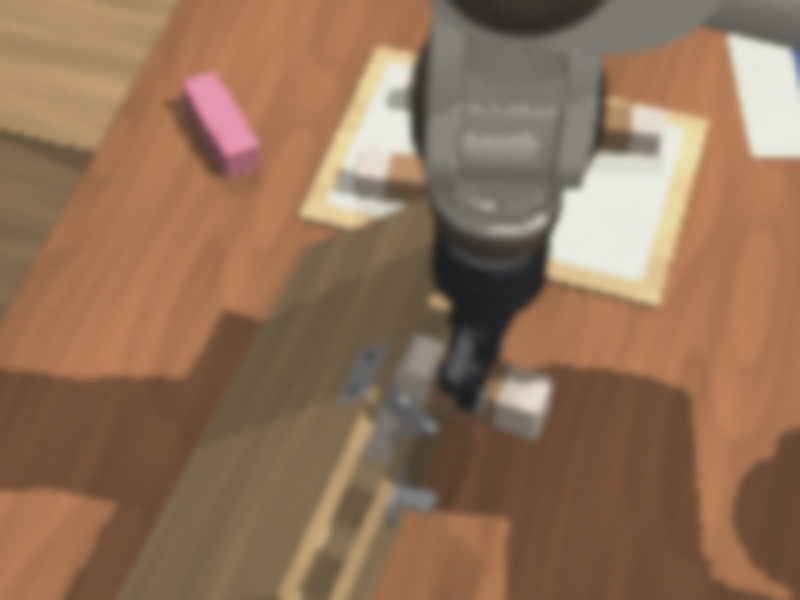

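>>> jog_arm([
  {"x":7,"y":0,"z":6,"twist":0,"fingers":0},
  {"x":14,"y":-1,"z":12,"twist":0,"fingers":0},
  {"x":21,"y":-1,"z":17,"twist":0,"fingers":0},
  {"x":29,"y":-2,"z":22,"twist":0,"fingers":0},
  {"x":37,"y":-2,"z":27,"twist":0,"fingers":0},
  {"x":45,"y":-3,"z":32,"twist":0,"fingers":0},
  {"x":53,"y":-3,"z":35,"twist":0,"fingers":0},
  {"x":62,"y":-4,"z":39,"twist":0,"fingers":0},
  {"x":70,"y":-4,"z":42,"twist":0,"fingers":0},
  {"x":79,"y":-5,"z":45,"twist":0,"fingers":0},
])

```text
time: 11.85
ee_pos: [0.5241, 0.1033, 0.2782]
tcp_rot: [-46.8, 89.5, -50.7]
wrist_force: [-5.1, 0.6, -3.8]
opening: 0.0308
```

>>> jog_arm([
  {"x":9,"y":0,"z":2,"twist":0,"fingers":0},
  {"x":18,"y":-1,"z":3,"twist":0,"fingers":0},
  {"x":27,"y":-1,"z":3,"twist":0,"fingers":0},
  {"x":36,"y":-2,"z":3,"twist":0,"fingers":0},
  {"x":45,"y":-2,"z":3,"twist":0,"fingers":0},
  {"x":54,"y":-3,"z":3,"twist":0,"fingers":0},
])

```text
time: 12.45
ee_pos: [0.5789, 0.1005, 0.2815]
tcp_rot: [-40.8, 89.5, -44.7]
wrist_force: [-4.0, 1.6, 0.4]
opening: 0.0311
```

```bash
python3 - <<'E'
from fit import *
cgo(0,-8,110)
snap("side","s8");big("s8",180,90,200,150,4,"s8b")
E
```

```text
world [564.1 123.2   0. ]
t 12.45 pos [578.9 100.5 281.5] yaw -3.91 q [10. 11. 20. 99. -0. 14.] F [-4.   1.6  0.4] op 31.1
DELTA [ -14.9   22.7 -171.5] twist 0.17
```

View pics/s8b.png

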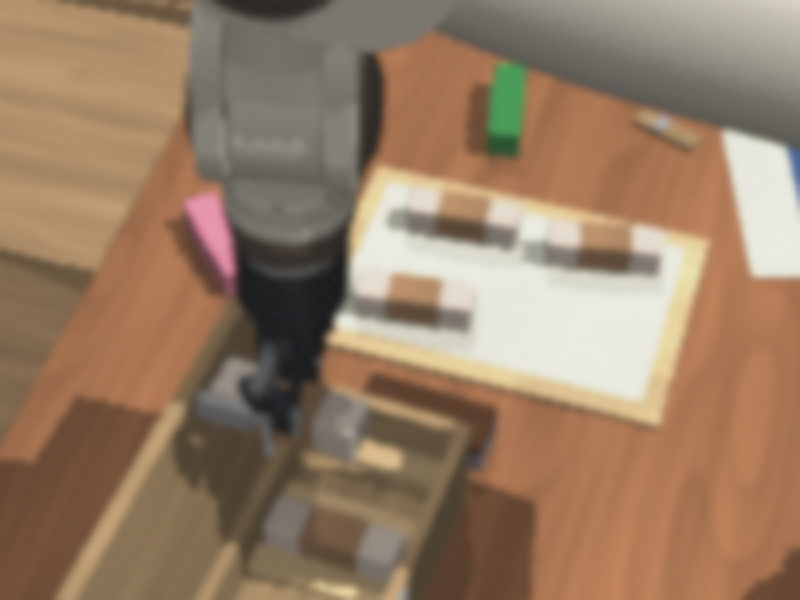

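>>> jog_arm([
  {"x":-6,"y":0,"z":0,"twist":0,"fingers":0},
  {"x":-6,"y":-6,"z":0,"twist":0,"fingers":0},
  {"x":-4,"y":-12,"z":0,"twist":0,"fingers":0},
  {"x":5,"y":-13,"z":0,"twist":0,"fingers":0},
  {"x":13,"y":-13,"z":-1,"twist":0,"fingers":0},
  {"x":20,"y":-14,"z":-2,"twist":0,"fingers":0},
  {"x":27,"y":-14,"z":-3,"twist":0,"fingers":0},
  {"x":34,"y":-15,"z":-4,"twist":0,"fingers":0},
  {"x":40,"y":-15,"z":-5,"twist":0,"fingers":0},
  {"x":40,"y":-15,"z":-5,"twist":0,"fingers":0},
])

```text
time: 13.5
ee_pos: [0.621, 0.0854, 0.2752]
tcp_rot: [-40.9, 89.4, -44.8]
wrist_force: [-0.5, 0.5, -1.5]
opening: 0.0308
```

>>> jog_arm([
  {"x":0,"y":0,"z":0,"twist":0,"fingers":0},
  {"x":0,"y":0,"z":0,"twist":0,"fingers":0},
])

```text
time: 13.7
ee_pos: [0.6213, 0.0855, 0.2753]
tcp_rot: [-38.0, 89.4, -41.9]
wrist_force: [0.2, -0.6, -1.0]
opening: 0.031
```

```bash
python3 - <<'E'
from fit import *
cgo(0,-8,110)
snap("side","s9");big("s9",180,90,200,220,3,"s9b")
snap("top","t9");big("t9",120,130,200,150,4,"t9b")
E
```

```text
world [564.1 123.2   0. ]
t 13.7 pos [621.3  85.5 275.3] yaw -3.92 q [  8.  17.  26. 100.  -0.  12.] F [ 0.2 -0.6 -1. ] op 31.0
DELTA [ -57.2   37.7 -165.3] twist 0.18
```

View pics/s9b.png

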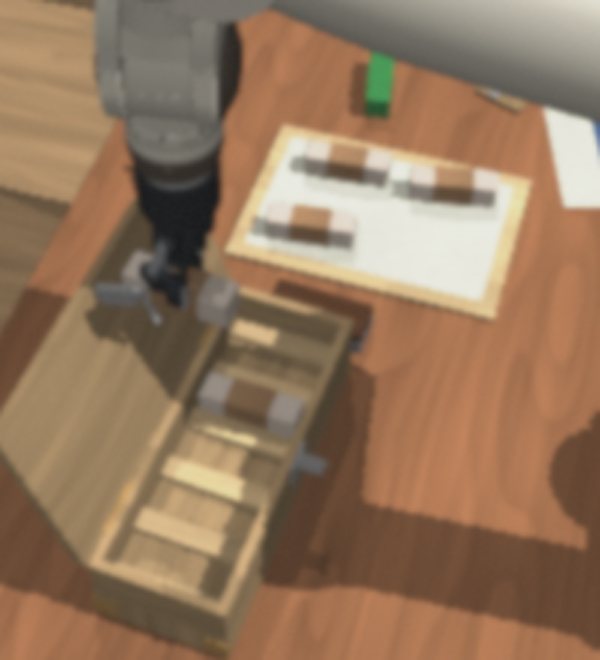

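View pics/t9b.png

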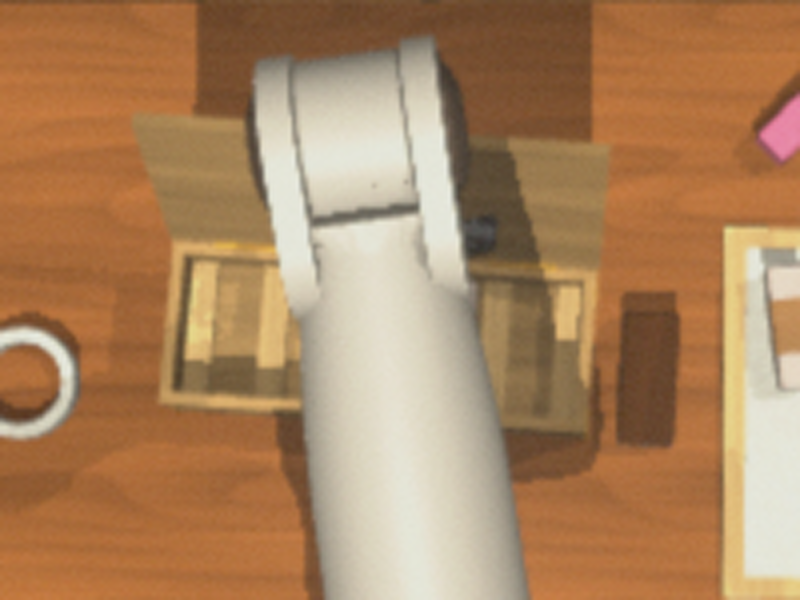

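```bash
python3 - <<'E'
from fit import *
t=load("t9");s=load("s9");p=np.load("chest.npy")
tp=(np.array([[135,115],[608,147]])+.5)/4-.5+[120,130]
for a in (1.5,1.6,1.7,1.75,1.8,1.85,1.9):
    q=p.copy();q[3]=a
    e=proj(t,[lidpt(q,197,188,0),lidpt(q,197,-188,0)]); e2=proj(t,[lidpt(q,197,188,12),lidpt(q,197,-188,12)])
    print(a,(e-tp).round(1).tolist(),(e2-tp).round(1).tolist())
for i in range(5):
    print(i+1,((proj(s,[cpt(p,0,(i-2)*66,62)])-[180,90]+.5)*3-.5).round(0))
print(lidpt(np.r_[p[:3],1.75],184,0,0))
E
```

```text
1.5 [[-4.3, 27.6], [-1.3, 27.3]] [[-4.0, 23.7], [-1.1, 23.5]]
1.6 [[-3.8, 21.3], [-0.9, 21.0]] [[-3.4, 17.5], [-0.7, 17.2]]
1.7 [[-3.0, 15.2], [-0.6, 14.8]] [[-2.6, 11.5], [-0.3, 11.2]]
1.75 [[-2.6, 12.2], [-0.4, 11.8]] [[-2.1, 8.6], [-0.2, 8.2]]
1.8 [[-2.2, 9.3], [-0.2, 8.9]] [[-1.7, 5.8], [-0.0, 5.4]]
1.85 [[-1.8, 6.4], [-0.0, 6.0]] [[-1.2, 3.0], [0.2, 2.6]]
1.9 [[-1.3, 3.7], [0.1, 3.3]] [[-0.7, 0.4], [0.3, -0.1]]
1 [[274. 357.]]
2 [[252. 404.]]
3 [[230. 452.]]
4 [[206. 504.]]
5 [[180. 559.]]
[0.66818862 0.12437134 0.28105341]
```

```bash
python3 - <<'E'
from fit import *
cgo(-7,0,140)
E
```

```text
world [557.6 131.6   0. ]
t 13.8 pos [621.2  85.5 275.5] yaw -3.92 q [  8.  17.  26. 100.  -0.  12.] F [-0.3  0.3 -0.3] op 31.1
DELTA [ -63.6   46.1 -135.5] twist 0.18
```

>>> jog_arm([
  {"x":-20,"y":0,"z":0,"twist":0,"fingers":0},
  {"x":-45,"y":0,"z":0,"twist":0,"fingers":0},
  {"x":-64,"y":15,"z":0,"twist":0,"fingers":0},
  {"x":-64,"y":46,"z":-25,"twist":0.2,"fingers":0},
  {"x":-64,"y":46,"z":-60,"twist":0.2,"fingers":0},
  {"x":-64,"y":46,"z":-95,"twist":0.2,"fingers":0},
  {"x":-64,"y":46,"z":-125,"twist":0.2,"fingers":0},
  {"x":-64,"y":46,"z":-135,"twist":0.2,"fingers":0},
  {"x":-64,"y":46,"z":-135,"twist":0.2,"fingers":0},
  {"x":-64,"y":46,"z":-135,"twist":0.2,"fingers":0},
])

```text
time: 14.8
ee_pos: [0.5578, 0.1316, 0.1422]
tcp_rot: [-28.3, 89.3, -32.0]
wrist_force: [1.6, 0.8, -0.5]
opening: 0.0308
```

```bash
python3 - <<'E'
from fit import *
cgo(-7,0,80)
snap("side","s10");big("s10",180,150,150,140,5,"s10b")
snap("top","t10");big("t10",120,130,200,150,4,"t10b")
E
```

```text
world [557.6 131.6   0. ]
t 14.8 pos [557.8 131.6 142.2] yaw -3.72 q [14.  7.  0. 83. -0. 17.] F [ 1.6  0.8 -0.5] op 30.8
DELTA [ -0.2  -0.  -62.2] twist -0.02
```

View pics/s10b.png

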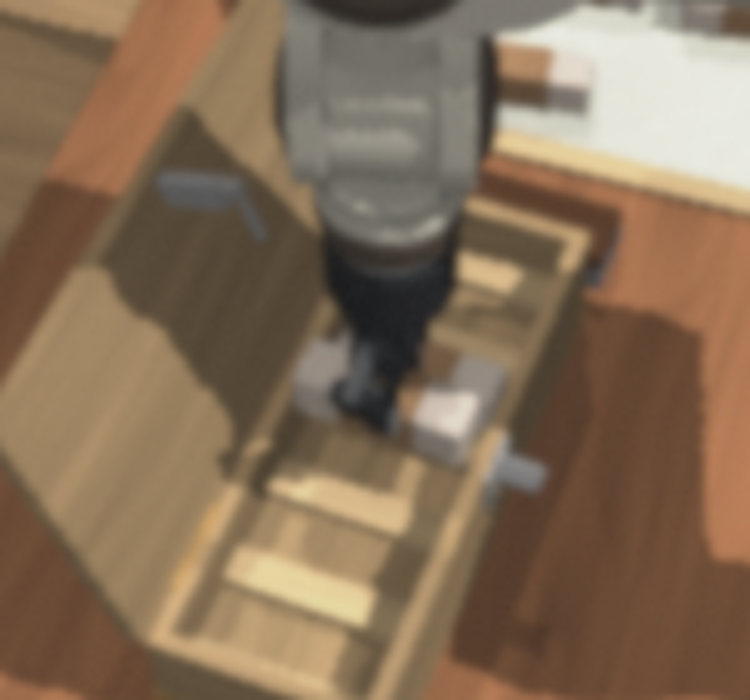

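View pics/t10b.png

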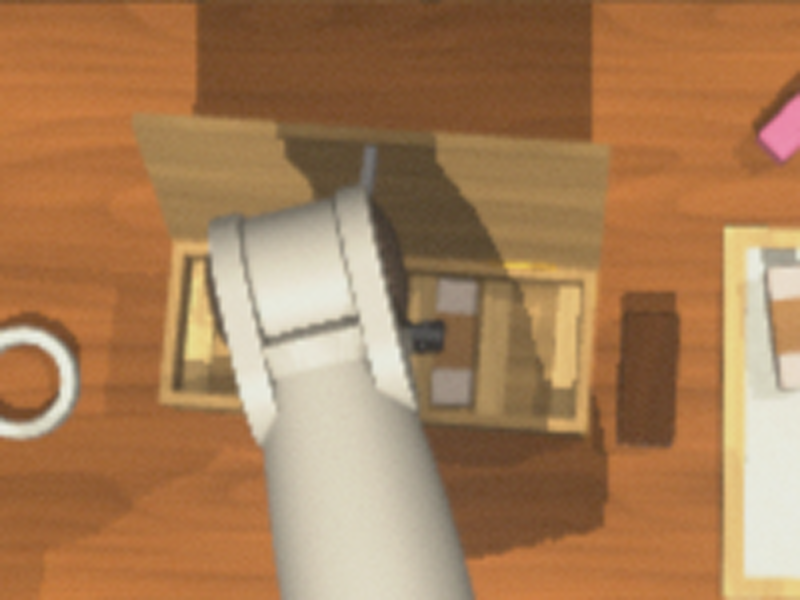

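```bash
python3 - <<'E'
from fit import *
p=np.load("chest.npy")
def ch(P): 
    c,s_=np.cos(p[2]),np.sin(p[2]); d=(P-[p[0],p[1],0])*1000; return np.c_[c*d[:,0]+s_*d[:,1],-s_*d[:,0]+c*d[:,1],d[:,2]].round(1)
t=load("t10");s=load("s10")
C=lambda l:(np.array(l)+.5)/4-.5+[120,130]
a=ch(back(t,C([[440,278],[478,280],[472,408],[432,405]]),.079));print("stick2",a,a.mean(0))
a=ch(back(t,C([[175,240],[597,268],[588,433],[162,403]]),.1));print("rim",a,a.mean(0))
S=lambda l:(np.array(l)+.5)/5-.5+[180,150]
print("held near end side", ch(back(s,S([[418,402],[476,390],[415,425],[455,440]]),.142)))
print("striker", ch(back(s,S([[548,468]]),.098)))
print("hinge-side & front rim left corners side", ch(back(s,S([[150,632]]),.1)))
E
```

```text
stick2 [[ 59.9 -48.3  79. ]
 [ 60.3 -82.   79. ]
 [-53.1 -84.7  79. ]
 [-52.7 -49.5  79. ]] [  3.6   -66.125  79.   ]
rim [[  75.8  184.7  100. ]
 [  74.9 -186.3  100. ]
 [ -69.4 -187.5  100. ]
 [ -67.5  183.1  100. ]] [  3.45  -1.5  100.  ]
held near end side [[-25.8   4.2 142. ]
 [-55.  -16.1 142. ]
 [-29.9  19.9 142. ]
 [-55.6  21.2 142. ]]
striker [[-105.7   -6.4   98. ]]
hinge-side & front rim left corners side [[ 71.1 180.1 100. ]]
```

>>> jog_arm([
  {"x":1.5,"y":-0.5,"z":-20,"twist":0,"fingers":0},
  {"x":1.5,"y":-0.5,"z":-35,"twist":0,"fingers":0},
  {"x":1.5,"y":-0.5,"z":-48,"twist":0,"fingers":0},
  {"x":1.5,"y":-0.5,"z":-54,"twist":0,"fingers":0},
  {"x":1.5,"y":-0.5,"z":-58,"twist":0,"fingers":0},
  {"x":1.5,"y":-0.5,"z":-61,"twist":0,"fingers":0},
  {"x":1.5,"y":-0.5,"z":-62,"twist":0,"fingers":0},
  {"x":1.5,"y":-0.5,"z":-62,"twist":0,"fingers":0},
])

```text
time: 15.7
ee_pos: [0.5597, 0.1312, 0.0808]
tcp_rot: [-24.4, 89.3, -28.1]
wrist_force: [0.2, -0.3, -1.1]
opening: 0.031
```

>>> jog_arm([
  {"x":0,"y":0,"z":-1.5,"twist":0,"fingers":0},
  {"x":0,"y":0,"z":-2,"twist":0,"fingers":0},
  {"x":0,"y":0,"z":-2,"twist":0,"fingers":0},
])

```text
time: 16.0
ee_pos: [0.56, 0.1313, 0.0792]
tcp_rot: [-22.3, 89.2, -26.0]
wrist_force: [0.4, 0.7, 1.1]
opening: 0.0311
```

Near contact; release and rise.

>>> jog_arm([
  {"x":0,"y":0,"z":-1,"twist":0,"fingers":0},
  {"x":0,"y":0,"z":-1,"twist":0,"fingers":0.55},
  {"x":0,"y":0,"z":-1,"twist":0,"fingers":0.55},
  {"x":0,"y":0,"z":-1,"twist":0,"fingers":0.55},
  {"x":0,"y":0,"z":-1,"twist":0,"fingers":0.55},
  {"x":0,"y":0,"z":25,"twist":0,"fingers":0.55},
  {"x":0,"y":0,"z":60,"twist":0,"fingers":0.55},
  {"x":0,"y":0,"z":90,"twist":0,"fingers":0.55},
  {"x":-20,"y":-40,"z":90,"twist":0,"fingers":1},
  {"x":-40,"y":-80,"z":90,"twist":0,"fingers":1},
])

```text
time: 17.0
ee_pos: [0.5201, 0.0511, 0.17]
tcp_rot: [-19.1, 89.2, -22.7]
wrist_force: [0.4, -0.6, -0.3]
opening: 0.0737
```

```bash
python3 - <<'E'
from fit import *
go(429.5,-354,140,8.8)
snap("side","s11");big("s11",180,110,180,170,4,"s11b")
snap("top","t11");big("t11",120,130,250,150,3,"t11b")
E
```

```text
t 17.0 pos [520.1  51.1 170. ] yaw -3.6 q [ 6. -0. -4. 86. -0.  9.] F [ 0.4 -0.6 -0.3] op 73.7
DELTA [ -90.6 -405.1  -30. ] twist 12.4
```

View pics/s11b.png

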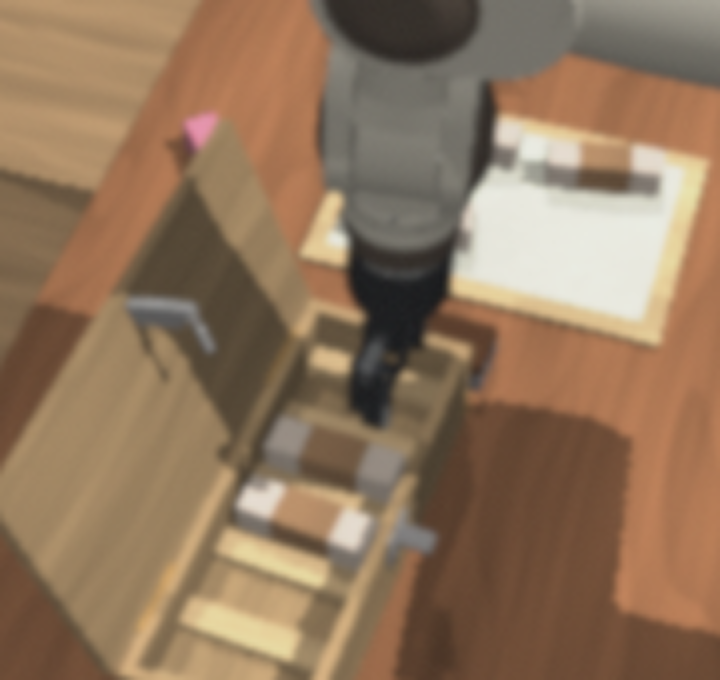

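View pics/t11b.png

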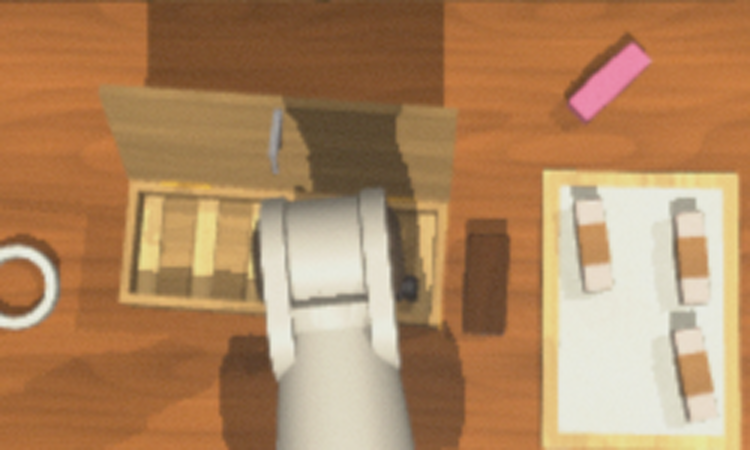

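```bash
cat > meas.py <<'E'
from fit import *
def ov(tag,sticks,x0,y0,w,h,sc,out,dz=0):
    t=load(tag); im=cv2.resize(cv2.imread(f"pics/{tag}.png"),None,fx=sc,fy=sc,interpolation=cv2.INTER_CUBIC)
    for x,y,a in sticks:
        c,s=np.cos(np.radians(a)),np.sin(np.radians(a)); x,y=x/1000,y/1000
        P=np.array([[x+c*u-s*b,y+s*u+c*b,z+dz] for z in(.008,.042) for u,b in((.055,.017),(.055,-.017),(-.055,-.017),(-.055,.017))])
        q=np.round((proj(t,P)+.5)*sc-.5).astype(int)
        cv2.polylines(im,[q[4:]],1,(0,255,0),1); cv2.polylines(im,[q[:4]],1,(255,0,0),1)
    cv2.imwrite(f"pics/{out}.png",im[y0*sc:(y0+h)*sc,x0*sc:(x0+w)*sc])
E
python3 - <<'E'
from meas import *
S=[(583,-237,5.1),(568.5,-354,3.1),(429.5,-354,8.8)]
ov("t11",S,295,180,85,105,5,"o1"); ov("s11",S,250,125,110,80,5,"o2")
a=cv2.imread("pics/o1.png");b=cv2.imread("pics/o2.png");h=max(a.shape[0],b.shape[0])
pad=lambda i:cv2.copyMakeBorder(i,0,h-i.shape[0],0,0,cv2.BORDER_CONSTANT)
cv2.imwrite("pics/o12.png",cv2.resize(np.hstack([pad(a),pad(b)]),None,fx=.8,fy=.8))
E
```

View pics/o12.png

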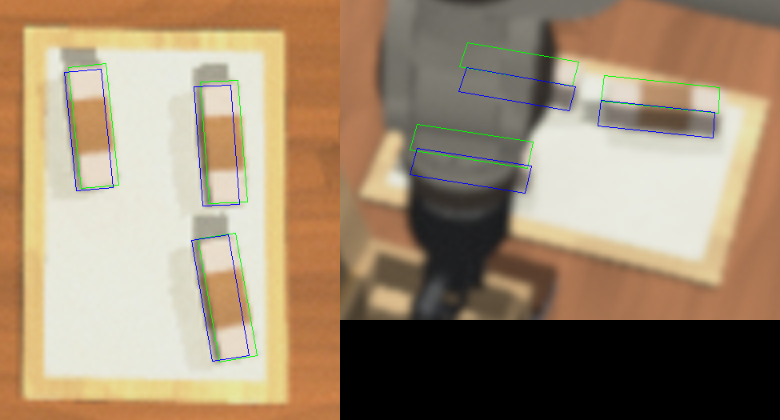

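>>> jog_arm([
  {"x":7,"y":-36,"z":0,"twist":1,"fingers":1},
  {"x":15,"y":-76,"z":0,"twist":2.5,"fingers":1},
  {"x":25,"y":-116,"z":0,"twist":3.5,"fingers":1},
  {"x":35,"y":-156,"z":-10,"twist":4.5,"fingers":1},
  {"x":45,"y":-196,"z":-20,"twist":6,"fingers":1},
  {"x":52,"y":-232,"z":-35,"twist":7,"fingers":1},
  {"x":58,"y":-265,"z":-50,"twist":8,"fingers":1},
  {"x":62,"y":-288,"z":-60,"twist":8.7,"fingers":1},
  {"x":62,"y":-288,"z":-60,"twist":8.7,"fingers":1},
  {"x":62,"y":-288,"z":-60,"twist":8.7,"fingers":1},
])

```text
time: 18.1
ee_pos: [0.5804, -0.2397, 0.1093]
tcp_rot: [-23.7, 89.3, -18.9]
wrist_force: [-0.8, -0.1, -0.3]
opening: 0.0854
```

```bash
python3 - <<'E'
from fit import *
go(582,-237,42,5.1)
snap("top","t12");big("t12",120,130,260,150,3,"t12b")
E
```

```text
t 18.1 pos [ 580.4 -239.7  109.3] yaw 4.76 q [-22.  14.   5.  80.   0. -27.] F [-0.8 -0.1 -0.3] op 85.4
DELTA [  1.6   2.7 -67.3] twist 0.34
```

View pics/t12b.png

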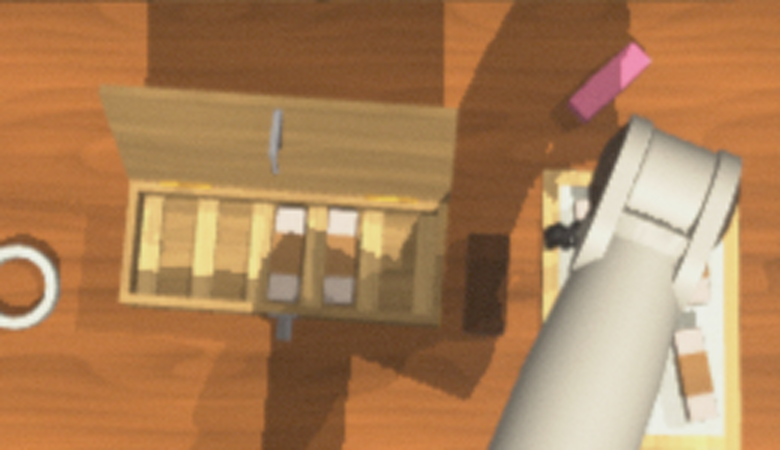

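>>> jog_arm([
  {"x":1.5,"y":2.5,"z":-30,"twist":0.3,"fingers":1},
  {"x":1.5,"y":2.5,"z":-55,"twist":0.3,"fingers":1},
  {"x":1.5,"y":2.5,"z":-67,"twist":0.3,"fingers":1},
  {"x":1.5,"y":2.5,"z":-67,"twist":0.3,"fingers":1},
  {"x":1.5,"y":2.5,"z":-67,"twist":0.3,"fingers":0},
  {"x":1.5,"y":2.5,"z":-67,"twist":0.3,"fingers":0},
  {"x":1.5,"y":2.5,"z":-67,"twist":0.3,"fingers":0},
  {"x":1.5,"y":2.5,"z":-67,"twist":0.3,"fingers":0},
  {"x":1.5,"y":2.5,"z":-67,"twist":0.3,"fingers":0},
  {"x":1.5,"y":2.5,"z":-67,"twist":0.3,"fingers":0},
])

```text
time: 19.15
ee_pos: [0.5828, -0.237, 0.0447]
tcp_rot: [-24.2, 89.1, -19.1]
wrist_force: [-2.1, 0.6, 7.0]
opening: 0.0313
```

```bash
python3 - <<'E'
from fit import *
go(582,-237,42,5.1)
cgo(2,132-.5,160)
cgo(2,-132-.5,160)
E
```

```text
t 19.15 pos [ 582.8 -237.    44.7] yaw 5.1 q [-22.  16.  -0.  73.   0. -27.] F [-2.1  0.6  7. ] op 31.3
DELTA [-0.8  0.  -2.7] twist -0.0
world [575.2 262.2   0. ]
t 19.15 pos [ 582.8 -237.    44.7] yaw 5.1 q [-22.  16.  -0.  73.   0. -27.] F [-2.1  0.6  7. ] op 31.3
DELTA [ -7.6 499.2 115.3] twist -8.84
world [558.   -1.2   0. ]
t 19.15 pos [ 582.8 -237.    44.7] yaw 5.1 q [-22.  16.  -0.  73.   0. -27.] F [-2.1  0.6  7. ] op 31.3
DELTA [-24.8 235.8 115.3] twist -8.84
```

>>> jog_arm([
  {"x":0,"y":0,"z":40,"twist":0,"fingers":0},
  {"x":0,"y":0,"z":80,"twist":0,"fingers":0},
  {"x":-4,"y":30,"z":110,"twist":-1.5,"fingers":0},
  {"x":-8,"y":65,"z":115,"twist":-3,"fingers":0},
  {"x":-12,"y":100,"z":115,"twist":-4.5,"fingers":0},
  {"x":-16,"y":140,"z":115,"twist":-6,"fingers":0},
  {"x":-20,"y":180,"z":115,"twist":-7,"fingers":0},
  {"x":-24,"y":215,"z":115,"twist":-8.8,"fingers":0},
  {"x":-25,"y":236,"z":115,"twist":-8.8,"fingers":0},
  {"x":-25,"y":236,"z":115,"twist":-8.8,"fingers":0},
])

```text
time: 20.15
ee_pos: [0.5575, 0.0013, 0.16]
tcp_rot: [-22.4, 89.1, -25.9]
wrist_force: [-0.1, -0.2, -2.0]
opening: 0.0313
```

```bash
python3 - <<'E'
from fit import *
cgo(2,-132-.5,83)
snap("side","s13");big("s13",220,130,130,120,6,"s13b")
E
```

```text
world [558.   -1.2   0. ]
t 20.15 pos [557.5   1.3 160. ] yaw -3.53 q [ 0.  4. -0. 84. -0.  4.] F [-0.1 -0.2 -2. ] op 31.3
DELTA [  0.4  -2.6 -77. ] twist -0.21
```

View pics/s13b.png

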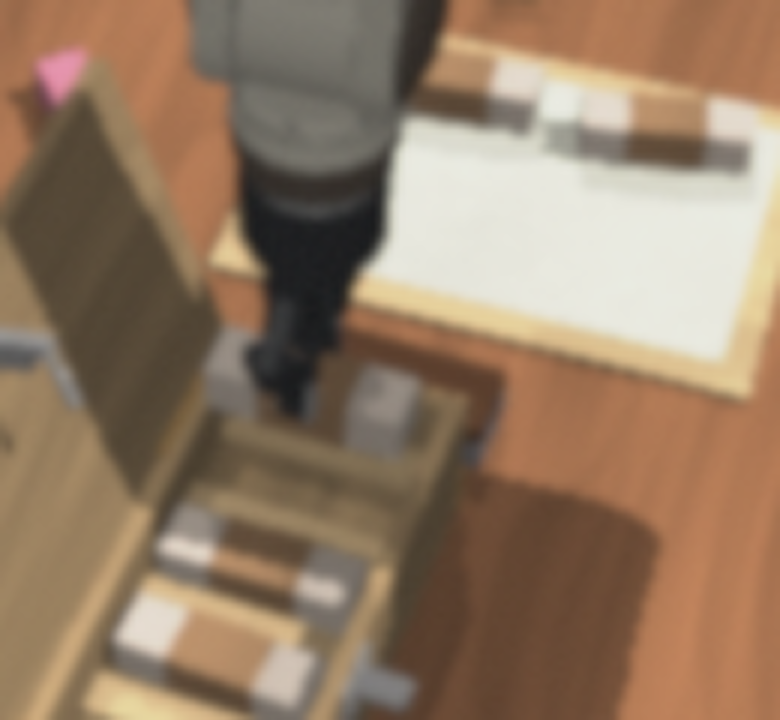

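```bash
python3 - <<'E'
from meas import *
# held: centre z = 160-19.7=140.3 ; box z .008-.042 centre .025
o,P,sy=state()
for dx in (0,):
    ov("s13",[(P[0]+dx,P[1],sy)],220,130,130,120,6,"o13",dz=.1403-.025)
o,P,sy=state()
E
```

```text
(no output)
```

View pics/o13.png

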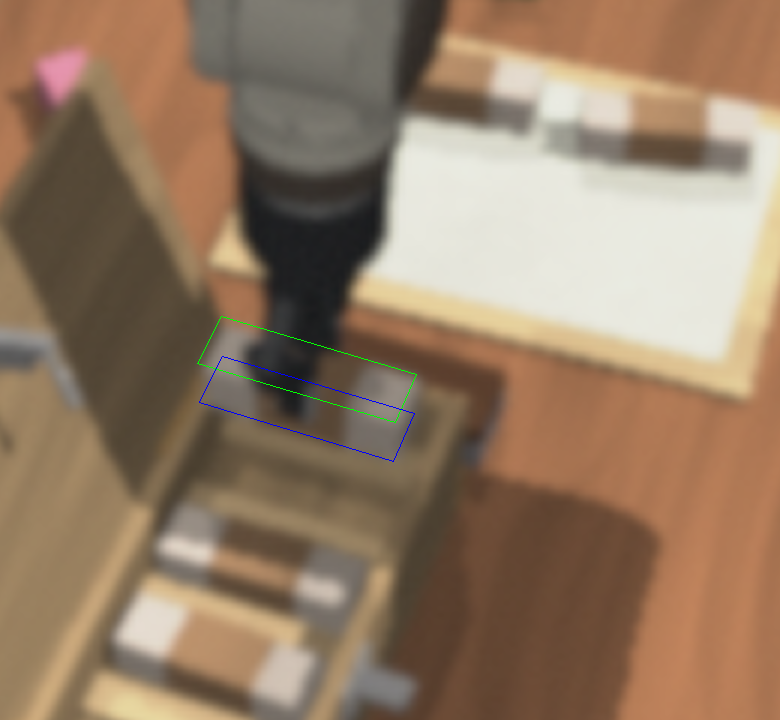

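>>> jog_arm([
  {"x":2,"y":-2.5,"z":-20,"twist":-0.2,"fingers":0},
  {"x":2,"y":-2.5,"z":-40,"twist":-0.2,"fingers":0},
  {"x":2,"y":-2.5,"z":-55,"twist":-0.2,"fingers":0},
  {"x":2,"y":-2.5,"z":-65,"twist":-0.2,"fingers":0},
  {"x":2,"y":-2.5,"z":-71,"twist":-0.2,"fingers":0},
  {"x":2,"y":-2.5,"z":-75,"twist":-0.2,"fingers":0},
  {"x":2,"y":-2.5,"z":-77,"twist":-0.2,"fingers":0},
  {"x":2,"y":-2.5,"z":-78,"twist":-0.2,"fingers":0},
  {"x":2,"y":-2.5,"z":-78,"twist":-0.2,"fingers":0},
])

```text
time: 21.1
ee_pos: [0.5599, -0.0025, 0.0822]
tcp_rot: [-23.4, 89.0, -27.2]
wrist_force: [-0.2, 0.7, -1.5]
opening: 0.0309
```

>>> jog_arm([
  {"x":0,"y":1,"z":-1,"twist":0,"fingers":0},
  {"x":0,"y":1,"z":-1.5,"twist":0,"fingers":0},
  {"x":0,"y":1,"z":-1.5,"twist":0,"fingers":0.5},
  {"x":0,"y":1,"z":-1.5,"twist":0,"fingers":0.5},
  {"x":0,"y":1,"z":-1.5,"twist":0,"fingers":0.5},
  {"x":0,"y":1,"z":-1.5,"twist":0,"fingers":0.5},
  {"x":0,"y":1,"z":20,"twist":0,"fingers":0.5},
  {"x":0,"y":1,"z":55,"twist":0,"fingers":0.5},
  {"x":0,"y":1,"z":85,"twist":0,"fingers":0.5},
  {"x":0,"y":-40,"z":90,"twist":0,"fingers":1},
])

```text
time: 22.1
ee_pos: [0.5615, -0.0401, 0.1764]
tcp_rot: [-15.1, 88.7, -18.6]
wrist_force: [1.4, -0.7, -0.3]
opening: 0.0562
```

>>> jog_arm([
  {"x":-10,"y":-35,"z":0,"twist":0,"fingers":1},
  {"x":-20,"y":-70,"z":0,"twist":0,"fingers":1},
  {"x":-30,"y":-90,"z":0,"twist":0,"fingers":1},
])

```text
time: 22.4
ee_pos: [0.531, -0.1321, 0.1765]
tcp_rot: [-15.9, 88.7, -19.5]
wrist_force: [0.5, 0.0, 0.2]
opening: 0.0854
```

```bash
python3 - <<'E'
from meas import *
S=[(568.5,-354,3.1),(429.5,-354,8.8)]
go(568,-354,110,3.1)
snap("side","s14");snap("top","t14");big("s14",190,130,160,140,5,"s14b")
ov("t14",S,160,170,220,115,3,"o14")
E
```

```text
t 22.4 pos [ 531.  -132.1  176.5] yaw -3.58 q [-14.   2.  -1.  86.  -0. -10.] F [0.5 0.  0.2] op 85.4
DELTA [  37.  -221.9  -66.5] twist 6.68
```

View pics/s14b.png

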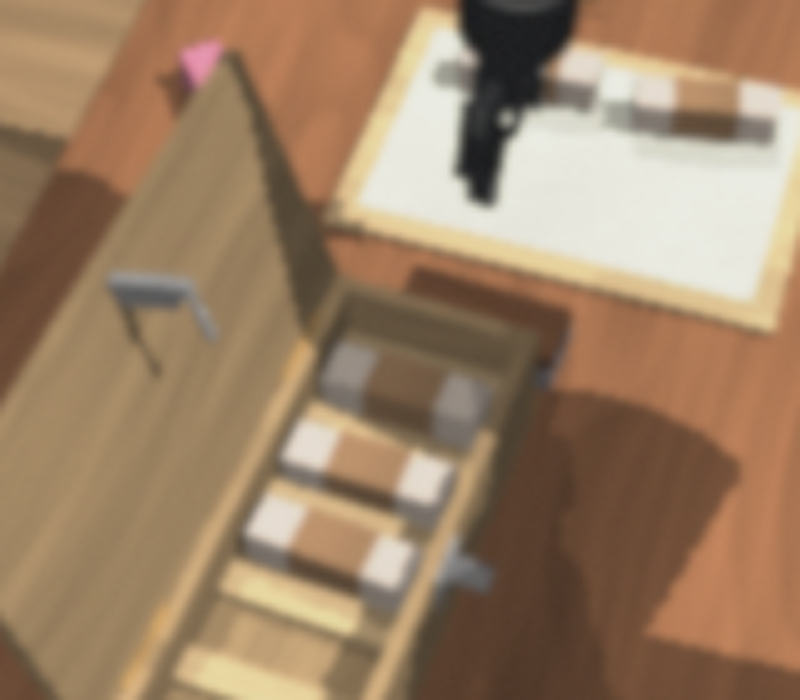

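View pics/o14.png

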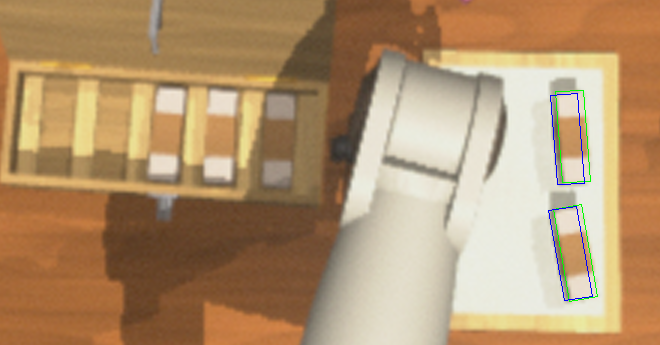

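>>> jog_arm([
  {"x":5,"y":-32,"z":0,"twist":1,"fingers":1},
  {"x":10,"y":-70,"z":0,"twist":2,"fingers":1},
  {"x":15,"y":-108,"z":0,"twist":3,"fingers":1},
  {"x":22,"y":-146,"z":-15,"twist":4,"fingers":1},
  {"x":28,"y":-184,"z":-35,"twist":5,"fingers":1},
  {"x":33,"y":-210,"z":-55,"twist":6,"fingers":1},
  {"x":35,"y":-222,"z":-66,"twist":6.7,"fingers":1},
  {"x":35,"y":-222,"z":-66,"twist":6.7,"fingers":1},
  {"x":35,"y":-222,"z":-66,"twist":6.7,"fingers":1},
])

```text
time: 23.4
ee_pos: [0.5658, -0.3532, 0.111]
tcp_rot: [-15.0, 88.8, -12.0]
wrist_force: [-0.0, 0.6, -0.3]
opening: 0.0854
```

```bash
python3 - <<'E'
from meas import *
go(566,-354,42,3.1)
E
```

```text
t 23.4 pos [ 565.8 -353.2  111. ] yaw 3.02 q [-32.  19.  12.  81.   0. -35.] F [-0.   0.6 -0.3] op 85.4
DELTA [  0.2  -0.8 -69. ] twist 0.08
```

>>> jog_arm([
  {"x":0,"y":-1,"z":-30,"twist":0,"fingers":1},
  {"x":0,"y":-1,"z":-55,"twist":0,"fingers":1},
  {"x":0,"y":-1,"z":-69,"twist":0,"fingers":1},
  {"x":0,"y":-1,"z":-69,"twist":0,"fingers":1},
  {"x":0,"y":-1,"z":-69,"twist":0,"fingers":0},
  {"x":0,"y":-1,"z":-69,"twist":0,"fingers":0},
  {"x":0,"y":-1,"z":-69,"twist":0,"fingers":0},
  {"x":0,"y":-1,"z":-69,"twist":0,"fingers":0},
  {"x":0,"y":-1,"z":-69,"twist":0,"fingers":0},
  {"x":0,"y":-1,"z":-69,"twist":0,"fingers":0},
])

```text
time: 24.4
ee_pos: [0.5664, -0.3546, 0.0437]
tcp_rot: [-16.7, 88.6, -13.7]
wrist_force: [-1.2, 1.5, 7.0]
opening: 0.0313
```

```bash
python3 - <<'E'
from meas import *
cgo(3,66-.5,165)
E
```

```text
world [571.9 196.3   0. ]
t 24.4 pos [ 566.4 -354.6   43.7] yaw 3.01 q [-32.  21.   6.  74.   0. -35.] F [-1.2  1.5  7. ] op 31.3
DELTA [  5.5 550.9 121.3] twist -6.75
```

>>> jog_arm([
  {"x":0,"y":0,"z":40,"twist":0,"fingers":0},
  {"x":0,"y":0,"z":80,"twist":0,"fingers":0},
  {"x":-4,"y":25,"z":110,"twist":-0.5,"fingers":0},
  {"x":-10,"y":65,"z":120,"twist":-1,"fingers":0},
  {"x":-16,"y":107,"z":121,"twist":-2,"fingers":0},
  {"x":-22,"y":150,"z":121,"twist":-3,"fingers":0},
  {"x":-26,"y":193,"z":121,"twist":-4,"fingers":0},
  {"x":-28,"y":236,"z":121,"twist":-5,"fingers":0},
  {"x":-28,"y":280,"z":121,"twist":-6,"fingers":0},
  {"x":-28,"y":323,"z":121,"twist":-6.7,"fingers":0},
])

```text
time: 25.4
ee_pos: [0.5381, -0.03, 0.1651]
tcp_rot: [-16.3, 88.6, -20.0]
wrist_force: [1.1, -1.0, -1.5]
opening: 0.0311
```

```bash
python3 - <<'E'
from meas import *
cgo(3,66-.5,165)
E
```

```text
world [571.9 196.3   0. ]
t 25.4 pos [538.1 -30.  165.1] yaw -3.75 q [-3.  1. -3. 84. -0.  1.] F [ 1.1 -1.  -1.5] op 31.1
DELTA [ 3.380e+01  2.263e+02 -1.000e-01] twist 0.01
```

>>> jog_arm([
  {"x":4,"y":43,"z":0,"twist":0,"fingers":0},
  {"x":10,"y":86,"z":0,"twist":0,"fingers":0},
  {"x":17,"y":128,"z":0,"twist":0,"fingers":0},
  {"x":24,"y":168,"z":0,"twist":0,"fingers":0},
  {"x":30,"y":203,"z":0,"twist":0,"fingers":0},
  {"x":34,"y":226,"z":0,"twist":0,"fingers":0},
  {"x":34,"y":226,"z":0,"twist":0,"fingers":0},
  {"x":34,"y":226,"z":0,"twist":0,"fingers":0},
])

```text
time: 26.2
ee_pos: [0.5719, 0.1962, 0.1649]
tcp_rot: [-17.5, 88.6, -21.2]
wrist_force: [-0.5, 0.5, -1.8]
opening: 0.031
```

```bash
python3 - <<'E'
from meas import *
cgo(3,66-.5,82)
snap("side","s15");o,P,sy=state(); ov("s15",[(P[0],P[1],sy)],180,130,150,140,5,"o15",dz=(P[2]-18.7)/1000-.025)
E
```

```text
world [571.9 196.3   0. ]
t 26.2 pos [571.9 196.2 164.9] yaw -3.69 q [19. 11.  7. 85. -1. 23.] F [-0.5  0.5 -1.8] op 31.0
DELTA [ -0.    0.1 -82.9] twist -0.04
```

View pics/o15.png

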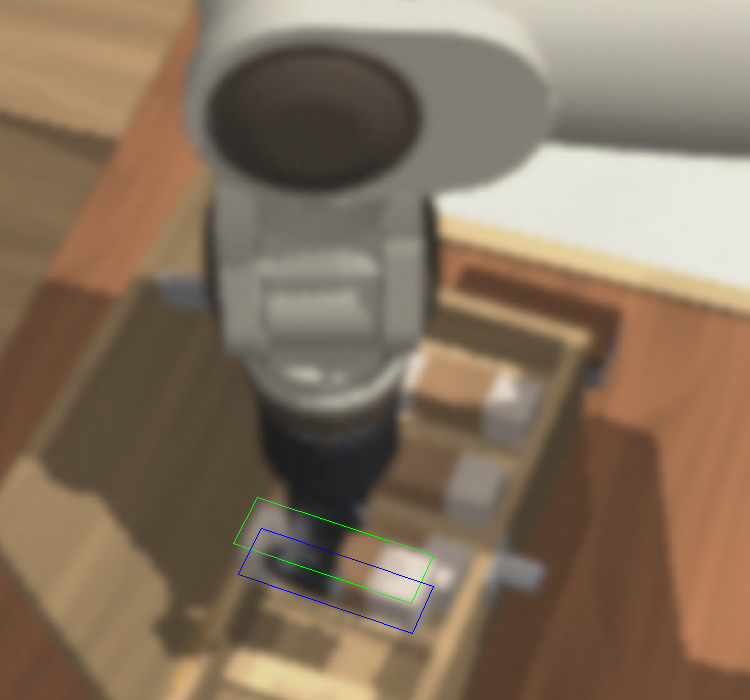

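>>> jog_arm([
  {"x":0,"y":0,"z":-25,"twist":0,"fingers":0},
  {"x":0,"y":0,"z":-45,"twist":0,"fingers":0},
  {"x":0,"y":0,"z":-60,"twist":0,"fingers":0},
  {"x":0,"y":0,"z":-70,"twist":0,"fingers":0},
  {"x":0,"y":0,"z":-77,"twist":0,"fingers":0},
  {"x":0,"y":0,"z":-81,"twist":0,"fingers":0},
  {"x":0,"y":0,"z":-83,"twist":0,"fingers":0},
  {"x":0,"y":0,"z":-84,"twist":0,"fingers":0},
  {"x":0,"y":0,"z":-84,"twist":0,"fingers":0},
])

```text
time: 27.15
ee_pos: [0.5721, 0.1957, 0.0815]
tcp_rot: [-16.4, 88.6, -20.2]
wrist_force: [0.8, -0.7, -1.3]
opening: 0.0315
```

>>> jog_arm([
  {"x":0,"y":0,"z":-1.5,"twist":0,"fingers":0},
  {"x":0,"y":0,"z":-1.5,"twist":0,"fingers":0},
  {"x":0,"y":0,"z":-1.5,"twist":0,"fingers":0.5},
  {"x":0,"y":0,"z":-1.5,"twist":0,"fingers":0.5},
  {"x":0,"y":0,"z":-1.5,"twist":0,"fingers":0.5},
  {"x":0,"y":0,"z":-1.5,"twist":0,"fingers":0.5},
  {"x":0,"y":0,"z":20,"twist":0,"fingers":0.5},
  {"x":0,"y":0,"z":55,"twist":0,"fingers":0.5},
  {"x":0,"y":0,"z":90,"twist":0,"fingers":0.5},
  {"x":-5,"y":-40,"z":95,"twist":0,"fingers":1},
])

```text
time: 28.15
ee_pos: [0.5688, 0.1584, 0.1808]
tcp_rot: [-7.8, 88.3, -11.3]
wrist_force: [-0.3, -1.2, -0.1]
opening: 0.0557
```

>>> jog_arm([
  {"x":-10,"y":-40,"z":0,"twist":0,"fingers":1},
  {"x":-25,"y":-85,"z":0,"twist":0,"fingers":1},
  {"x":-40,"y":-130,"z":0,"twist":1,"fingers":1},
  {"x":-55,"y":-175,"z":0,"twist":2,"fingers":1},
  {"x":-70,"y":-220,"z":0,"twist":3,"fingers":1},
  {"x":-85,"y":-265,"z":0,"twist":5,"fingers":1},
  {"x":-100,"y":-310,"z":0,"twist":7,"fingers":1},
  {"x":-115,"y":-340,"z":0,"twist":9,"fingers":1},
])

```text
time: 28.95
ee_pos: [0.4528, -0.1839, 0.181]
tcp_rot: [-8.7, 88.2, -3.3]
wrist_force: [0.7, -1.2, 0.4]
opening: 0.0854
```

```bash
python3 - <<'E'
from meas import *
S=[(429.5,-354,8.8)]
go(427.5,-354,110,8.8)
snap("side","s16");snap("top","t16");big("s16",190,130,160,140,5,"s16b")
ov("t16",S,160,170,220,115,3,"o16")
E
```

```text
t 28.95 pos [ 452.8 -183.9  181. ] yaw 5.48 q [-22.  -6.  -8.  86.   1. -28.] F [ 0.7 -1.2  0.4] op 85.4
DELTA [ -25.3 -170.1  -71. ] twist 3.32
```

View pics/s16b.png

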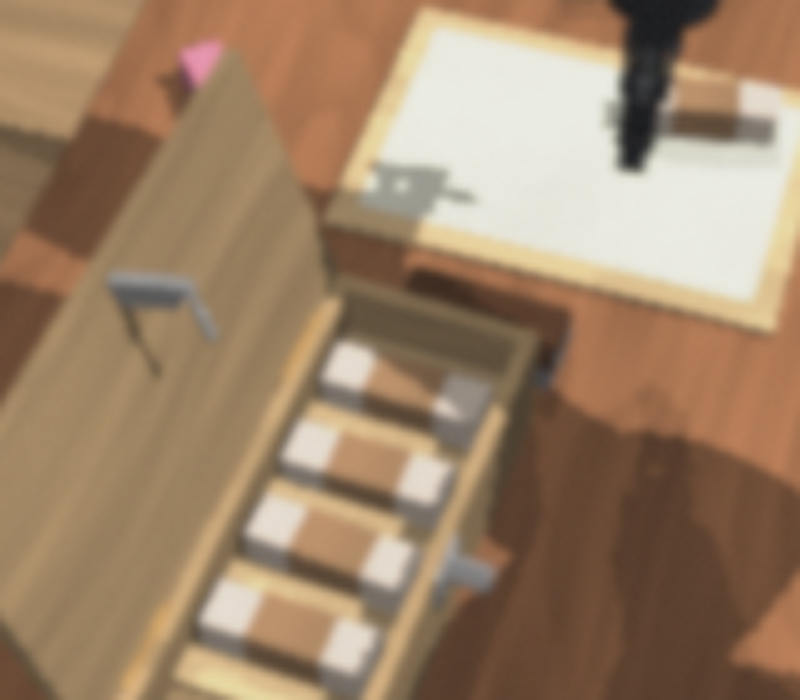

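View pics/o16.png

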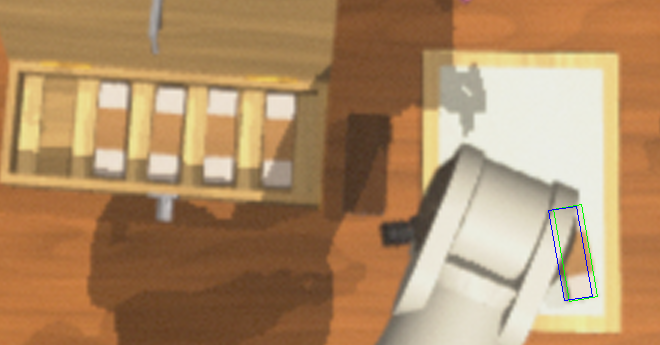

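>>> jog_arm([
  {"x":-5,"y":-35,"z":0,"twist":0.5,"fingers":1},
  {"x":-10,"y":-75,"z":-10,"twist":1,"fingers":1},
  {"x":-16,"y":-115,"z":-30,"twist":2,"fingers":1},
  {"x":-22,"y":-150,"z":-55,"twist":3,"fingers":1},
  {"x":-25,"y":-170,"z":-71,"twist":3.3,"fingers":1},
  {"x":-25,"y":-170,"z":-71,"twist":3.3,"fingers":1},
  {"x":-25,"y":-170,"z":-71,"twist":3.3,"fingers":1},
])

```text
time: 29.75
ee_pos: [0.4273, -0.3541, 0.1099]
tcp_rot: [-7.5, 88.3, 1.1]
wrist_force: [-0.5, 0.6, 0.5]
opening: 0.0855
```

```bash
python3 - <<'E'
from meas import *
go(427.5,-354,42,8.8)
E
```

```text
t 29.75 pos [ 427.3 -354.1  109.9] yaw 8.54 q [-40.   4.  -6.  78.   1. -49.] F [-0.5  0.6  0.5] op 85.5
DELTA [  0.2   0.1 -67.9] twist 0.26
```

>>> jog_arm([
  {"x":0,"y":0,"z":-30,"twist":0.3,"fingers":1},
  {"x":0,"y":0,"z":-55,"twist":0.3,"fingers":1},
  {"x":0,"y":0,"z":-68,"twist":0.3,"fingers":1},
  {"x":0,"y":0,"z":-68,"twist":0.3,"fingers":1},
  {"x":0,"y":0,"z":-68,"twist":0.3,"fingers":0},
  {"x":0,"y":0,"z":-68,"twist":0.3,"fingers":0},
  {"x":0,"y":0,"z":-68,"twist":0.3,"fingers":0},
  {"x":0,"y":0,"z":-68,"twist":0.3,"fingers":0},
  {"x":0,"y":0,"z":-68,"twist":0.3,"fingers":0},
  {"x":0,"y":0,"z":-68,"twist":0.3,"fingers":0},
])

```text
time: 30.75
ee_pos: [0.4279, -0.3546, 0.0435]
tcp_rot: [-10.2, 88.2, -1.4]
wrist_force: [-1.4, 0.8, 7.1]
opening: 0.0311
```

>>> jog_arm([
  {"x":0,"y":0,"z":40,"twist":0,"fingers":0},
  {"x":0,"y":0,"z":80,"twist":0,"fingers":0},
  {"x":0,"y":25,"z":115,"twist":-1,"fingers":0},
  {"x":0,"y":65,"z":122,"twist":-3,"fingers":0},
  {"x":5,"y":107,"z":122,"twist":-5,"fingers":0},
  {"x":15,"y":150,"z":122,"twist":-7,"fingers":0},
  {"x":25,"y":193,"z":122,"twist":-9,"fingers":0},
  {"x":40,"y":235,"z":122,"twist":-11,"fingers":0},
  {"x":55,"y":277,"z":122,"twist":-12.5,"fingers":0},
  {"x":70,"y":318,"z":122,"twist":-12.5,"fingers":0},
])

```text
time: 31.75
ee_pos: [0.4981, -0.0348, 0.1658]
tcp_rot: [-9.9, 88.2, -13.6]
wrist_force: [0.3, -0.3, -1.7]
opening: 0.031
```

```bash
python3 - <<'E'
from meas import *
cgo(3,132-.5,165)
E
```

```text
world [576.2 262.2   0. ]
t 31.75 pos [498.1 -34.8 165.8] yaw -3.73 q [-4. -5. -9. 84. -0. -0.] F [ 0.3 -0.3 -1.7] op 31.0
DELTA [ 78.  297.   -0.8] twist -0.01
```

>>> jog_arm([
  {"x":5,"y":40,"z":0,"twist":0,"fingers":0},
  {"x":13,"y":82,"z":0,"twist":0,"fingers":0},
  {"x":24,"y":124,"z":0,"twist":0,"fingers":0},
  {"x":36,"y":166,"z":0,"twist":0,"fingers":0},
  {"x":50,"y":206,"z":0,"twist":0,"fingers":0},
  {"x":63,"y":244,"z":0,"twist":0,"fingers":0},
  {"x":73,"y":277,"z":0,"twist":0,"fingers":0},
  {"x":78,"y":297,"z":0,"twist":0,"fingers":0},
  {"x":78,"y":297,"z":0,"twist":0,"fingers":0},
  {"x":78,"y":297,"z":0,"twist":0,"fingers":0},
])

```text
time: 32.75
ee_pos: [0.5759, 0.2622, 0.1654]
tcp_rot: [-11.4, 88.2, -15.1]
wrist_force: [0.1, 0.5, -2.0]
opening: 0.0311
```

```bash
python3 - <<'E'
from meas import *
cgo(3,132-.5,82)
snap("side","s17");o,P,sy=state(); ov("s17",[(P[0],P[1],sy)],180,150,150,140,5,"o17",dz=(P[2]-18.5)/1000-.025)
E
```

```text
world [576.2 262.2   0. ]
t 32.75 pos [575.9 262.2 165.4] yaw -3.69 q [25. 14. 11. 86. -1. 29.] F [ 0.1  0.5 -2. ] op 31.1
DELTA [  0.3  -0.  -83.4] twist -0.05
```

View pics/o17.png

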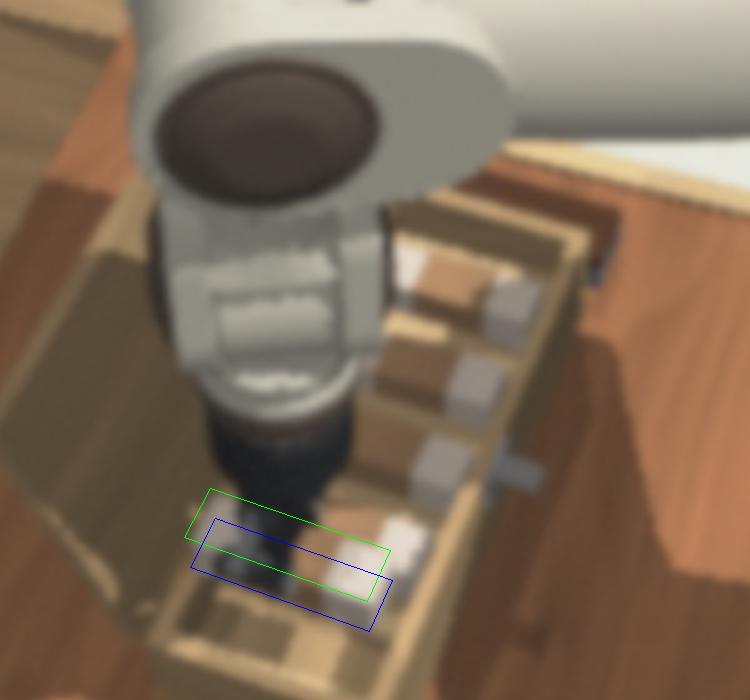

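>>> jog_arm([
  {"x":0,"y":0,"z":-25,"twist":0,"fingers":0},
  {"x":0,"y":0,"z":-45,"twist":0,"fingers":0},
  {"x":0,"y":0,"z":-60,"twist":0,"fingers":0},
  {"x":0,"y":0,"z":-70,"twist":0,"fingers":0},
  {"x":0,"y":0,"z":-77,"twist":0,"fingers":0},
  {"x":0,"y":0,"z":-81,"twist":0,"fingers":0},
  {"x":0,"y":0,"z":-83,"twist":0,"fingers":0},
  {"x":0,"y":0,"z":-84,"twist":0,"fingers":0},
  {"x":0,"y":0,"z":-84,"twist":0,"fingers":0},
])

```text
time: 33.7
ee_pos: [0.5761, 0.2617, 0.0821]
tcp_rot: [-10.3, 88.2, -14.0]
wrist_force: [0.3, -0.7, -2.0]
opening: 0.0311
```

>>> jog_arm([
  {"x":0,"y":0,"z":-1.5,"twist":0,"fingers":0},
  {"x":0,"y":0,"z":-2,"twist":0,"fingers":0},
  {"x":0,"y":0,"z":-2,"twist":0,"fingers":0.48},
  {"x":0,"y":0,"z":-2,"twist":0,"fingers":0.48},
  {"x":0,"y":0,"z":-2,"twist":0,"fingers":0.48},
  {"x":0,"y":0,"z":-2,"twist":0,"fingers":0.48},
  {"x":0,"y":0,"z":20,"twist":0,"fingers":0.48},
  {"x":0,"y":0,"z":55,"twist":0,"fingers":0.48},
  {"x":0,"y":0,"z":90,"twist":0,"fingers":0.48},
  {"x":-30,"y":-10,"z":110,"twist":0,"fingers":0.48},
])

```text
time: 34.7
ee_pos: [0.5481, 0.2524, 0.194]
tcp_rot: [-7.5, 88.0, -11.3]
wrist_force: [-0.8, -0.2, 0.3]
opening: 0.0407
```

>>> jog_arm([
  {"x":-40,"y":-20,"z":0,"twist":0,"fingers":0},
  {"x":-80,"y":-40,"z":0,"twist":0,"fingers":0},
  {"x":-120,"y":-70,"z":0,"twist":0,"fingers":0},
  {"x":-160,"y":-100,"z":0,"twist":0,"fingers":0},
  {"x":-180,"y":-100,"z":0,"twist":0,"fingers":0},
  {"x":-180,"y":-100,"z":0,"twist":0,"fingers":0},
])

```text
time: 35.3
ee_pos: [0.3665, 0.1519, 0.1949]
tcp_rot: [-5.4, 87.9, -9.2]
wrist_force: [1.2, 0.7, 0.4]
opening: 0.0001
```

```bash
python3 - <<'E'
from meas import *
cgo(0,0,300)
snap("side","s18");snap("top","t18");big("s18",180,130,170,160,5,"s18b")
big("t18",120,130,260,150,3,"t18b")
E
```

```text
world [564.6 131.1   0. ]
t 35.3 pos [366.5 151.9 194.9] yaw -3.77 q [ 23. -19. -17.  90.  -1.  27.] F [1.2 0.7 0.4] op 0.1
DELTA [198.1 -20.7 105.1] twist 0.03
```

View pics/s18b.png

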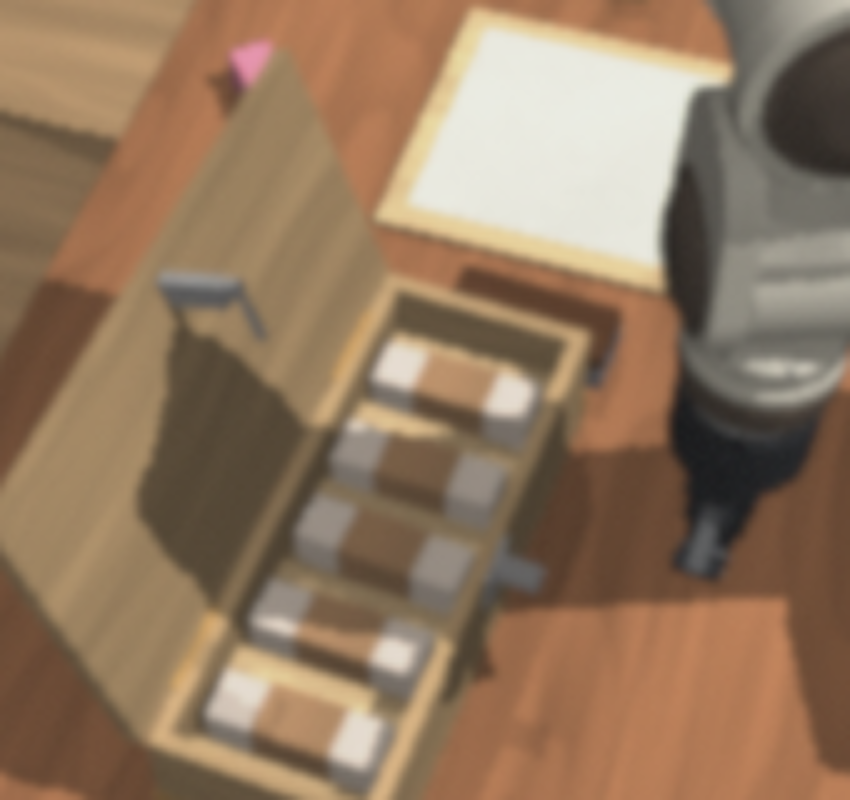

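View pics/t18b.png

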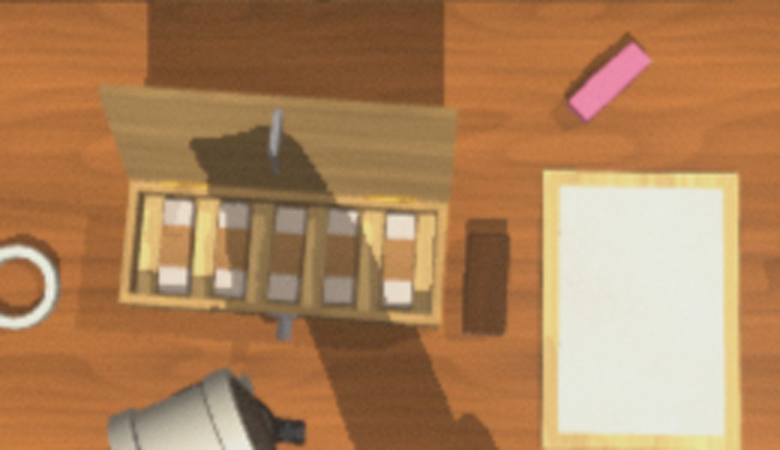

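```bash
python3 - <<'E'
from meas import *
p=np.load("chest.npy"); t=load("t18"); s=load("s18")
C=lambda l:(np.array(l)+.5)/3-.5+[120,130]
S=lambda l:(np.array(l)+.5)/5-.5+[180,130]
q=np.r_[p[:3],1.89]
print("blade mid pred",lidpt(q,181,0,-20),"end",lidpt(q,181,0,-40),"toe",lidpt(q,181,0,-50))
print("pred px top",(proj(t,[lidpt(q,181,0,0),lidpt(q,181,0,-50)])-[120,130]+.5)*3-.5)
print("pred px side",(proj(s,[lidpt(q,181,0,0),lidpt(q,181,0,-50)])-[180,130]+.5)*5-.5)
print("top back",back(t,C([[278,112],[274,150],[274,172]]),.285))
print("edge back top corner", lidpt(q,197,-130,12),lidpt(q,197,-130,0))
E
```

```text
blade mid pred [0.67319069 0.12404457 0.27813311] end [0.65424136 0.12528246 0.28440932] toe [0.6447667  0.12590141 0.28754742]
pred px top [[277.3319008  117.71663573]
 [272.31142241 159.65832572]]
pred px side [[166.13107023 287.97833751]
 [240.55452211 293.86633079]]
top back [[0.69561979 0.12084665 0.285     ]
 [0.65537716 0.12453516 0.285     ]
 [0.63219949 0.12425144 0.285     ]]
edge back top corner [ 0.70004551 -0.00798685  0.28328294] [ 0.68867592 -0.00724412  0.28704867]
```

>>> jog_arm([
  {"x":10,"y":-3,"z":40,"twist":0,"fingers":0.6},
  {"x":40,"y":-10,"z":80,"twist":0,"fingers":0.6},
  {"x":80,"y":-20,"z":100,"twist":0,"fingers":0.6},
  {"x":120,"y":-26,"z":100,"twist":0,"fingers":0.6},
  {"x":160,"y":-26,"z":95,"twist":0,"fingers":0.6},
  {"x":200,"y":-26,"z":90,"twist":0,"fingers":0.6},
  {"x":230,"y":-26,"z":90,"twist":0,"fingers":0.6},
  {"x":240,"y":-26,"z":90,"twist":0,"fingers":0.6},
  {"x":240,"y":-26,"z":90,"twist":0,"fingers":0.6},
])

```text
time: 36.3
ee_pos: [0.6106, 0.1266, 0.2818]
tcp_rot: [-7.9, 88.1, -11.6]
wrist_force: [-0.8, -0.4, -0.6]
opening: 0.0512
```

```bash
python3 - <<'E'
from meas import *
go(657,125,287,-3.74)
snap("side","s19");snap("top","t19");big("s19",180,110,150,130,5,"s19b")
E
```

```text
t 36.3 pos [610.6 126.6 281.8] yaw -3.76 q [12. 15. 25. 98. -1. 16.] F [-0.8 -0.4 -0.6] op 51.2
DELTA [46.4 -1.6  5.2] twist 0.02
```

View pics/s19b.png

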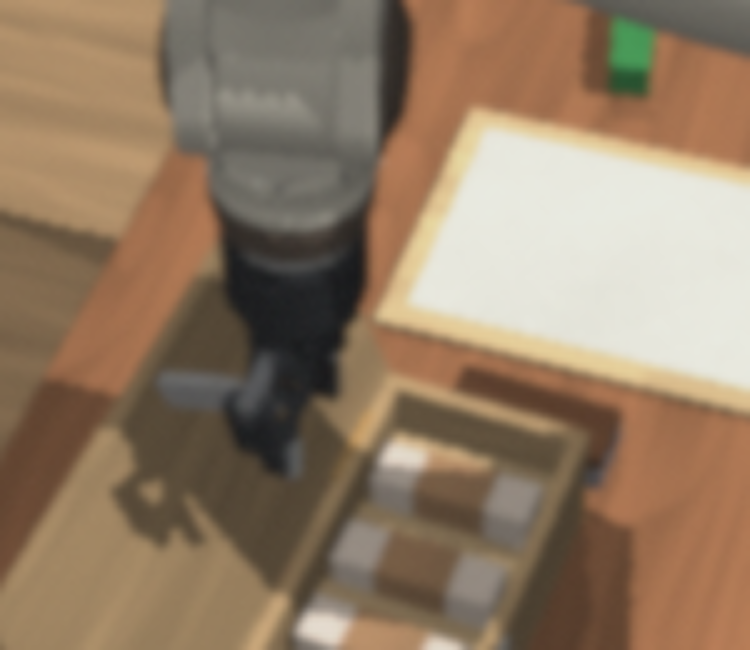

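>>> jog_arm([
  {"x":12,"y":-1,"z":4,"twist":0,"fingers":0.6},
  {"x":24,"y":-1,"z":4,"twist":0,"fingers":0.6},
  {"x":36,"y":-1.5,"z":4,"twist":0,"fingers":0.6},
  {"x":44,"y":-1.5,"z":4,"twist":0,"fingers":0.6},
  {"x":44,"y":-1.5,"z":4,"twist":0,"fingers":0},
  {"x":44,"y":-1.5,"z":4,"twist":0,"fingers":0},
  {"x":44,"y":-1.5,"z":4,"twist":0,"fingers":0},
  {"x":44,"y":-1.5,"z":4,"twist":0,"fingers":0},
  {"x":44,"y":-1.5,"z":4,"twist":0,"fingers":0},
  {"x":44,"y":-1.5,"z":4,"twist":0,"fingers":0},
], grip_force=40)

```text
time: 37.4
ee_pos: [0.6524, 0.1253, 0.2879]
tcp_rot: [-6.4, 88.0, -10.1]
wrist_force: [-2.2, -0.4, 2.7]
opening: 0.0068
```

```bash
python3 - <<'E'
from meas import *
go(657,125,287,-3.74)
snap("side","s20");snap("top","t19");big("s20",180,110,150,130,5,"s20b")
E
```

```text
t 37.4 pos [652.4 125.3 287.9] yaw -3.72 q [ 11.  21.  34. 101.  -1.  15.] F [-2.2 -0.4  2.7] op 6.8
DELTA [ 4.6 -0.3 -0.9] twist -0.02
```

View pics/s20b.png

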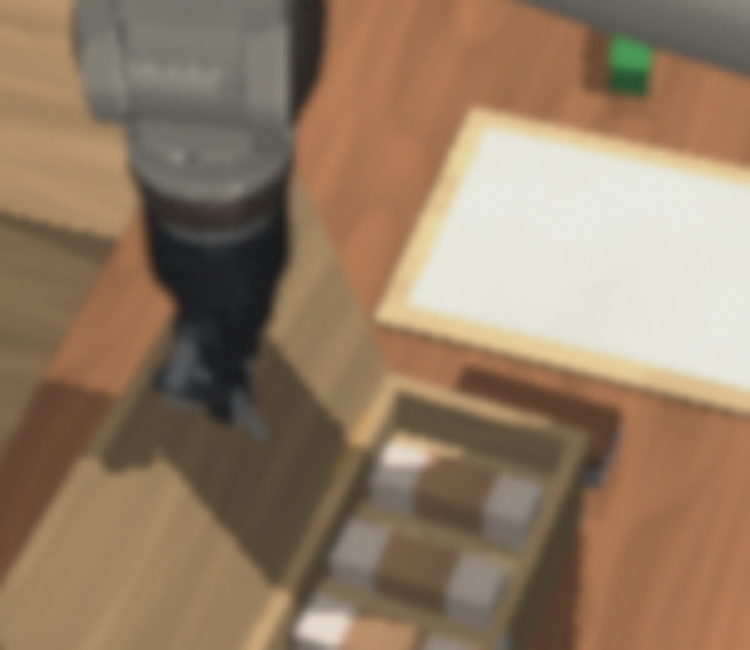

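>>> jog_arm([
  {"x":-10,"y":0.7,"z":1,"twist":0,"fingers":0},
  {"x":-20,"y":1.3,"z":1,"twist":0,"fingers":0},
  {"x":-30,"y":2,"z":0,"twist":0,"fingers":0},
  {"x":-40,"y":2.6,"z":-1,"twist":0,"fingers":0},
  {"x":-50,"y":3.3,"z":-2,"twist":0,"fingers":0},
  {"x":-60,"y":4,"z":-4,"twist":0,"fingers":0},
  {"x":-70,"y":4.6,"z":-7,"twist":0,"fingers":0},
  {"x":-80,"y":5.3,"z":-10,"twist":0,"fingers":0},
  {"x":-90,"y":6,"z":-14,"twist":0,"fingers":0},
  {"x":-97,"y":6.4,"z":-17,"twist":0,"fingers":0},
])

```text
time: 38.5
ee_pos: [0.5562, 0.1319, 0.2723]
tcp_rot: [-4.1, 87.8, -7.9]
wrist_force: [2.2, 0.8, 5.8]
opening: 0.0061
```

```bash
python3 - <<'E'
from meas import *
go(657,125,287,-3.74)
snap("side","s21");snap("top","t21");big("s21",180,110,150,150,5,"s21b");big("t21",120,130,200,130,4,"t21b")
E
```

```text
t 38.5 pos [556.2 131.9 272.3] yaw -3.73 q [14.  7. 14. 96. -1. 17.] F [2.2 0.8 5.8] op 6.1
DELTA [100.8  -6.9  14.7] twist -0.01
```

View pics/s21b.png

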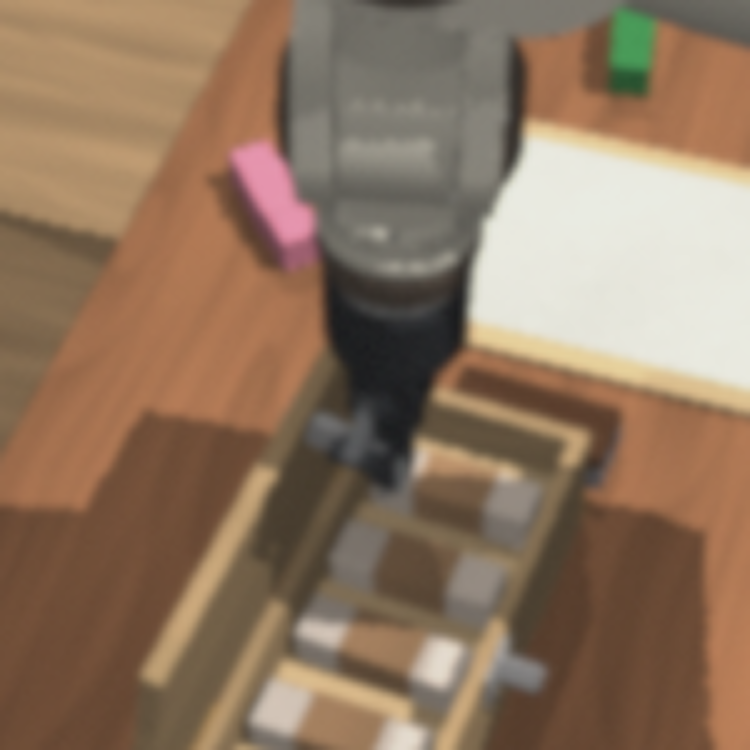

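View pics/t21b.png

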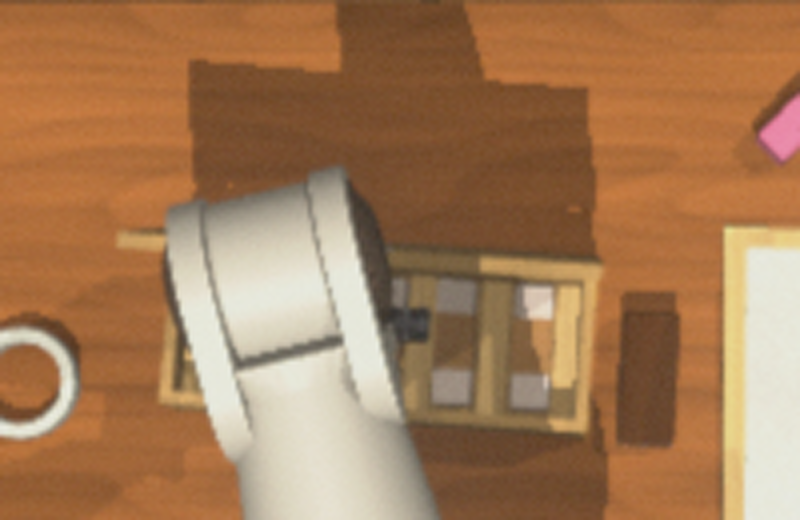

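>>> jog_arm([
  {"x":0,"y":0,"z":0,"twist":0,"fingers":0.4},
  {"x":0,"y":0,"z":0,"twist":0,"fingers":0.4},
  {"x":0,"y":0,"z":0,"twist":0,"fingers":0.4},
  {"x":-3,"y":0,"z":25,"twist":0,"fingers":0.4},
  {"x":-5,"y":0,"z":50,"twist":0,"fingers":0.4},
  {"x":-5,"y":0,"z":68,"twist":0,"fingers":0},
  {"x":15,"y":-1,"z":68,"twist":0,"fingers":0},
  {"x":50,"y":-3,"z":68,"twist":0,"fingers":0},
  {"x":85,"y":-5,"z":68,"twist":0,"fingers":0},
  {"x":110,"y":-7,"z":68,"twist":0,"fingers":0},
])

```text
time: 39.6
ee_pos: [0.6672, 0.1247, 0.3388]
tcp_rot: [-5.1, 87.9, -8.9]
wrist_force: [0.2, 0.8, 0.6]
opening: -0.0
```

```bash
python3 - <<'E'
from meas import *
cgo(110,0,285)
snap("side","s22");snap("top","t22");big("s22",160,80,170,150,5,"s22b");big("t22",120,130,200,130,4,"t22b")
E
```

```text
world [674.4 124.    0. ]
t 39.6 pos [667.2 124.7 338.8] yaw -3.73 q [ 11.  27.  48. 109.  -1.  15.] F [0.2 0.8 0.6] op -0.0
DELTA [  7.2  -0.7 -53.8] twist -0.01
```

View pics/s22b.png

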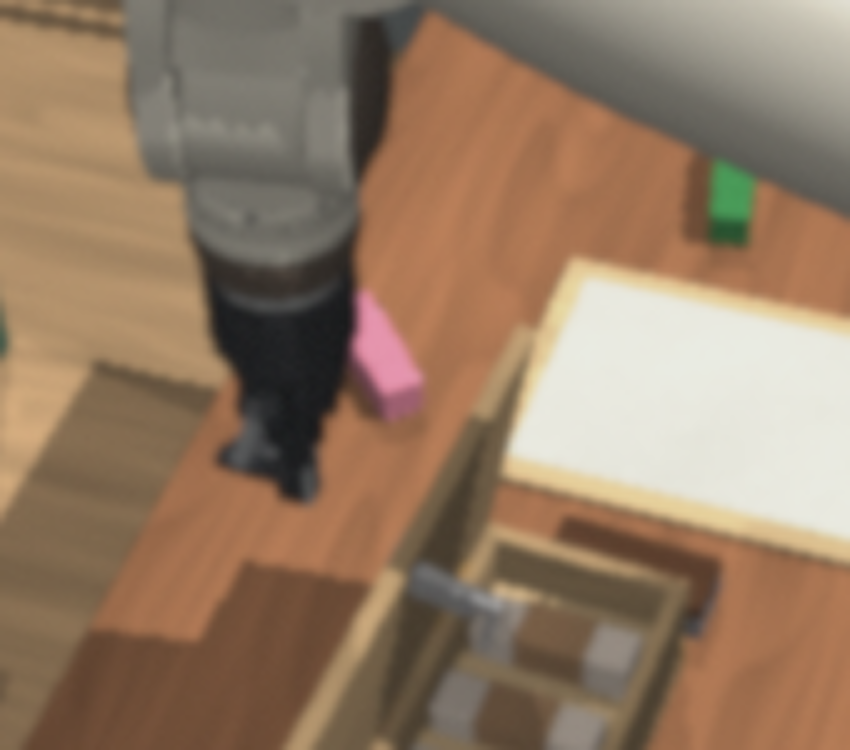

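View pics/t22b.png

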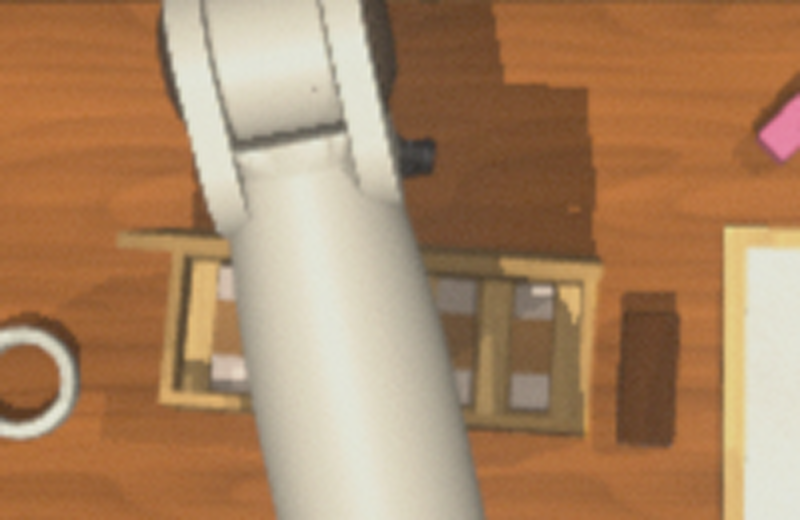

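```bash
python3 - <<'E'
from meas import *
p=np.load("chest.npy")
for a in [1.4,1.3,1.2,1.1,1.0,.9,.8,.7,.6,.5,.4,.3,.2,.1,0]:
    w=cpt(p,71-180*np.cos(a)+12*np.sin(a)+10,-25,100+180*np.sin(a)+12*np.cos(a)+17)*1000; print(a,w.round(0))
E
```

```text
1.4 [625. 102. 296.]
1.3 [607. 103. 294.]
1.2 [590. 104. 289.]
1.1 [573. 106. 283.]
1.0 [557. 107. 275.]
0.9 [542. 108. 265.]
0.8 [527. 109. 254.]
0.7 [514. 109. 242.]
0.6 [502. 110. 229.]
0.5 [492. 111. 214.]
0.4 [483. 111. 198.]
0.3 [476. 112. 182.]
0.2 [470. 112. 165.]
0.1 [466. 113. 147.]
0 [464. 113. 129.]
```

>>> jog_arm([
  {"x":4,"y":-10,"z":-15,"twist":0,"fingers":0},
  {"x":4,"y":-24,"z":-30,"twist":0,"fingers":0},
  {"x":3,"y":-24,"z":-42,"twist":0,"fingers":0},
  {"x":0,"y":-24,"z":-46,"twist":0,"fingers":0},
  {"x":-15,"y":-23,"z":-46,"twist":0,"fingers":0},
  {"x":-25,"y":-22,"z":-46,"twist":0,"fingers":0},
  {"x":-25,"y":-22,"z":-46,"twist":0,"fingers":0},
])

```text
time: 40.4
ee_pos: [0.6421, 0.1029, 0.2914]
tcp_rot: [-6.5, 88.0, -10.2]
wrist_force: [-0.7, 0.6, 1.2]
opening: 0.0002
```

>>> jog_arm([
  {"x":-9,"y":0,"z":0,"twist":0,"fingers":0},
  {"x":-17,"y":0,"z":2,"twist":0,"fingers":0},
  {"x":-26,"y":0,"z":2,"twist":0,"fingers":0},
  {"x":-35,"y":0,"z":2,"twist":0,"fingers":0},
  {"x":-44,"y":1,"z":0,"twist":0,"fingers":0},
  {"x":-52,"y":1,"z":-2,"twist":0,"fingers":0},
  {"x":-61,"y":2,"z":-5,"twist":0,"fingers":0},
  {"x":-69,"y":3,"z":-8,"twist":0,"fingers":0},
  {"x":-77,"y":3,"z":-12,"twist":0,"fingers":0},
  {"x":-85,"y":4,"z":-16,"twist":0,"fingers":0},
])

```text
time: 41.4
ee_pos: [0.5564, 0.1068, 0.2755]
tcp_rot: [-6.4, 88.0, -10.2]
wrist_force: [2.1, -1.4, 0.4]
opening: -0.0002
```

```bash
python3 - <<'E'
from meas import *
cgo(110,0,285)
snap("side","s23");snap("top","t23");big("s23",160,80,170,150,5,"s23b");big("t23",120,130,200,130,4,"t23b")
E
```

```text
world [674.4 124.    0. ]
t 41.4 pos [556.4 106.8 275.5] yaw -3.74 q [11.  6. 14. 96. -1. 15.] F [ 2.1 -1.4  0.4] op -0.2
DELTA [118.   17.2   9.5] twist -0.0
```

View pics/s23b.png

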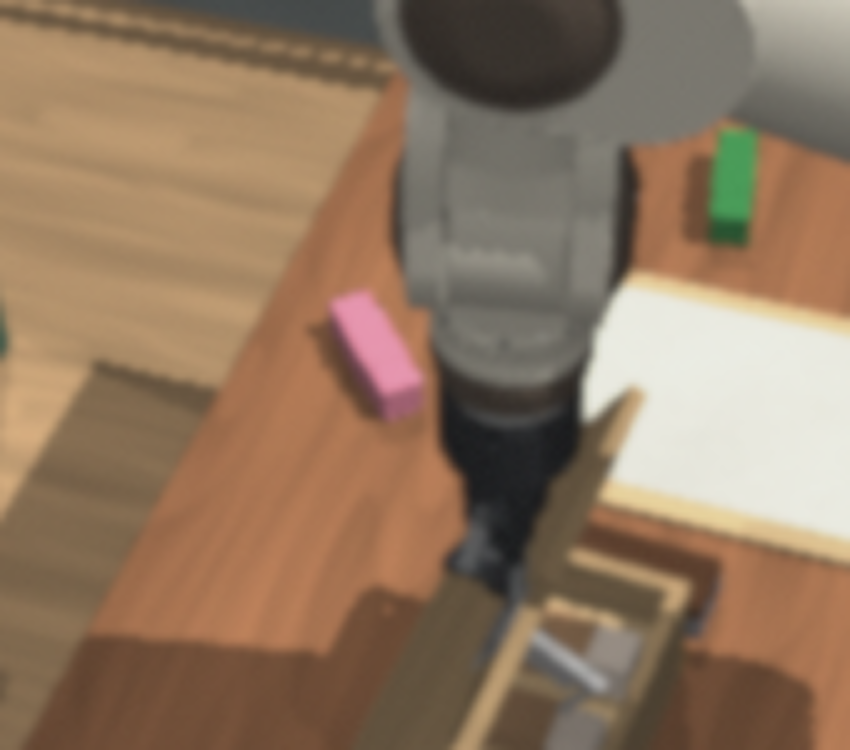

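>>> jog_arm([
  {"x":-8,"y":0,"z":-5,"twist":0,"fingers":0},
  {"x":-15,"y":1,"z":-10,"twist":0,"fingers":0},
  {"x":-23,"y":1,"z":-15,"twist":0,"fingers":0},
  {"x":-30,"y":2,"z":-21,"twist":0,"fingers":0},
  {"x":-37,"y":2,"z":-27,"twist":0,"fingers":0},
  {"x":-43,"y":2,"z":-33,"twist":0,"fingers":0},
  {"x":-49,"y":3,"z":-39,"twist":0,"fingers":0},
  {"x":-55,"y":3,"z":-46,"twist":0,"fingers":0},
  {"x":-60,"y":3,"z":-53,"twist":0,"fingers":0},
  {"x":-65,"y":4,"z":-61,"twist":0,"fingers":0},
])

```text
time: 42.5
ee_pos: [0.4902, 0.1109, 0.2138]
tcp_rot: [-7.0, 88.1, -10.7]
wrist_force: [0.0, -0.7, 0.9]
opening: -0.0002
```

```bash
python3 - <<'E'
from meas import *
cgo(110,0,285)
snap("side","s24");big("s24",160,80,170,170,5,"s24b")
E
```

```text
world [674.4 124.    0. ]
t 42.5 pos [490.2 110.9 213.8] yaw -3.72 q [13. -4. -3. 89. -1. 17.] F [ 0.  -0.7  0.9] op -0.2
DELTA [184.1  13.1  71.2] twist -0.02
```

View pics/s24b.png

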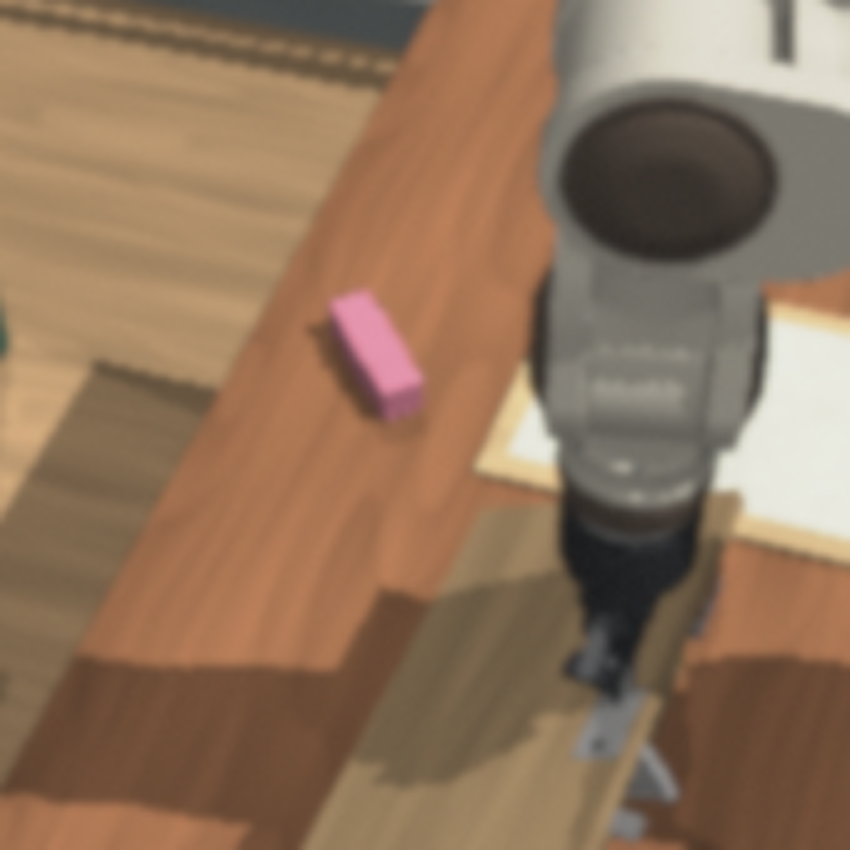

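>>> jog_arm([
  {"x":-5,"y":0,"z":-8,"twist":0,"fingers":0},
  {"x":-9,"y":0,"z":-16,"twist":0,"fingers":0},
  {"x":-13,"y":1,"z":-24,"twist":0,"fingers":0},
  {"x":-16,"y":1,"z":-32,"twist":0,"fingers":0},
  {"x":-19,"y":1,"z":-40,"twist":0,"fingers":0},
  {"x":-22,"y":1,"z":-49,"twist":0,"fingers":0},
  {"x":-24,"y":1,"z":-57,"twist":0,"fingers":0},
  {"x":-26,"y":2,"z":-65,"twist":0,"fingers":0},
])

```text
time: 43.35
ee_pos: [0.4631, 0.1127, 0.1465]
tcp_rot: [-9.2, 88.2, -12.9]
wrist_force: [0.5, -0.3, 0.4]
opening: -0.0
```

>>> jog_arm([
  {"x":-1,"y":0,"z":-5,"twist":0,"fingers":0},
  {"x":-2,"y":0,"z":-10,"twist":0,"fingers":0},
  {"x":-2,"y":0,"z":-14,"twist":0,"fingers":0},
  {"x":-2,"y":0,"z":-17,"twist":0,"fingers":0},
])

```text
time: 43.75
ee_pos: [0.4609, 0.1127, 0.1293]
tcp_rot: [-9.5, 88.2, -13.2]
wrist_force: [-8.0, -1.0, 28.9]
opening: 0.0002
```

```bash
python3 - <<'E'
from meas import *
cgo(110,0,285)
snap("side","s25");big("s25",160,100,170,170,5,"s25b")
E
```

```text
world [674.4 124.    0. ]
t 43.75 pos [460.9 112.7 129.3] yaw -3.72 q [ 14.  -8. -15.  81.  -1.  18.] F [-8.  -1.  28.9] op 0.2
DELTA [213.5  11.3 155.7] twist -0.02
```

View pics/s25b.png

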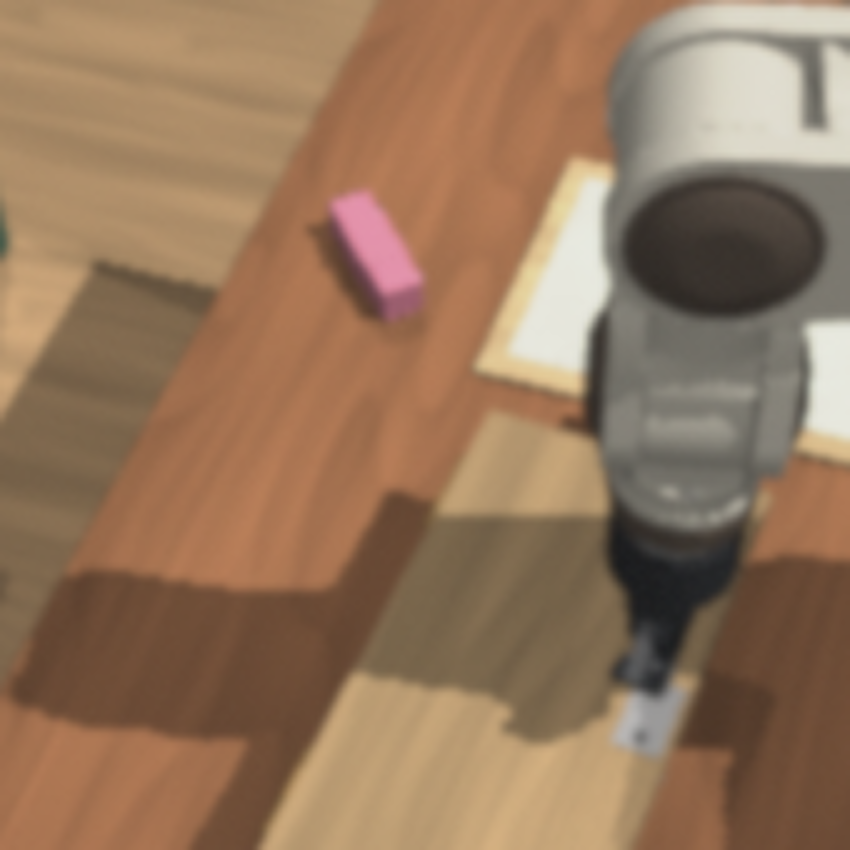

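>>> jog_arm([
  {"x":0,"y":0,"z":20,"twist":0,"fingers":0},
  {"x":-10,"y":0,"z":60,"twist":0,"fingers":0},
  {"x":-50,"y":-10,"z":100,"twist":0,"fingers":0},
  {"x":-90,"y":-50,"z":110,"twist":0,"fingers":0},
  {"x":-110,"y":-90,"z":110,"twist":0,"fingers":0},
  {"x":-110,"y":-130,"z":110,"twist":0,"fingers":0},
  {"x":-110,"y":-170,"z":110,"twist":0,"fingers":0},
  {"x":-110,"y":-210,"z":110,"twist":0,"fingers":0},
  {"x":-110,"y":-250,"z":110,"twist":0,"fingers":0},
  {"x":-110,"y":-250,"z":110,"twist":0,"fingers":0},
])

```text
time: 44.8
ee_pos: [0.3504, -0.141, 0.2394]
tcp_rot: [-10.8, 88.2, -14.8]
wrist_force: [-0.0, 0.2, 0.0]
opening: -0.0001
```

```bash
python3 - <<'E'
from meas import *
cgo(110,0,285)
snap("side","s26");snap("top","t26");big("s26",190,150,150,150,5,"s26b");big("t26",120,150,220,120,3.6,"t26b")
E
```

```text
world [674.4 124.    0. ]
t 44.8 pos [ 350.4 -141.   239.4] yaw -4.04 q [-22. -20. -13.  95.   0. -18.] F [-0.   0.2  0. ] op -0.1
DELTA [323.9 265.   45.6] twist 0.3
```

View pics/s26b.png

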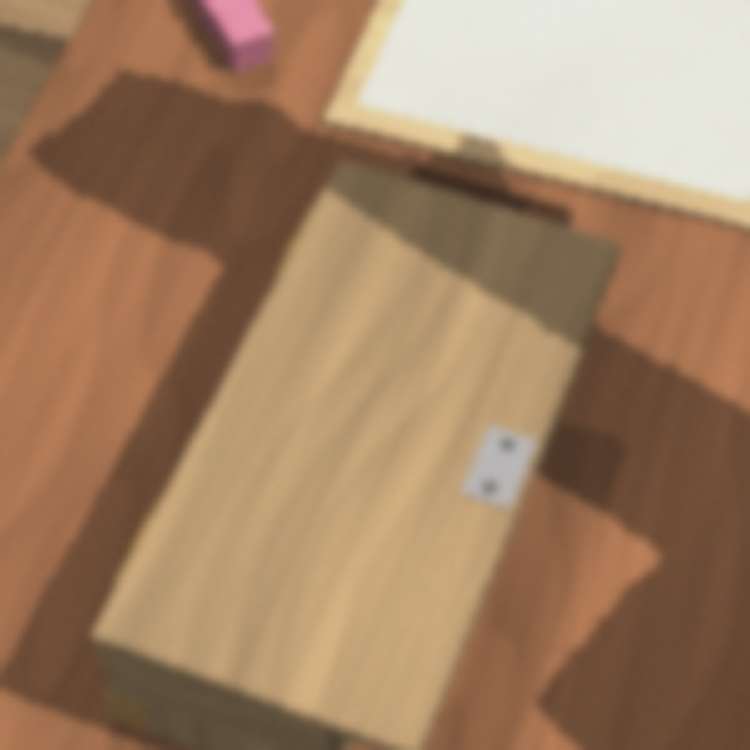

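View pics/t26b.png

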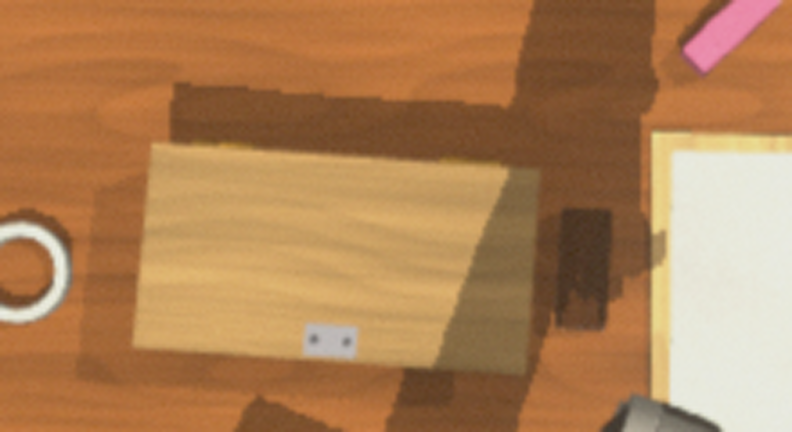

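```bash
python3 - <<'E'
from meas import *
p=np.load("chest.npy");s=load("s26");t=load("t26")
q=(np.array([[340,155],[620,242],[420,748],[92,633]])+.5)/5-.5+[190,150]
tq=(np.array([[152,144],[541,168],[134,345],[526,374]])+.5)/3.6-.5+[120,150]
P=lambda a:[lidpt(np.r_[p[:3],a],0,-188,12),lidpt(np.r_[p[:3],a],197,-188,12),lidpt(np.r_[p[:3],a],197,188,12),lidpt(np.r_[p[:3],a],0,188,12)]
for a in (-.02,0,.03,.06,.1):
    X=P(a); print(a,(proj(s,X)-q).round(1).tolist(),(proj(t,[X[3],X[0],X[2],X[1]])-tq).round(1).tolist())
E
```

```text
-0.02 [[-0.4, 0.7], [-0.0, 0.6], [-0.4, 1.6], [0.0, 0.2]] [[-0.2, 0.8], [-0.6, 1.1], [-0.2, 1.7], [0.0, 0.8]]
0 [[-0.5, 0.6], [0.0, -0.1], [-0.4, 1.0], [-0.0, 0.2]] [[-0.2, 0.8], [-0.5, 1.0], [-0.4, 1.6], [0.0, 0.7]]
0.03 [[-0.6, 0.6], [0.0, -1.3], [-0.6, 0.0], [-0.1, 0.2]] [[-0.2, 0.7], [-0.5, 0.9], [-0.8, 1.4], [0.1, 0.6]]
0.06 [[-0.7, 0.6], [0.0, -2.5], [-0.8, -1.0], [-0.3, 0.1]] [[-0.2, 0.6], [-0.5, 0.8], [-1.1, 1.1], [0.1, 0.3]]
0.1 [[-0.8, 0.5], [-0.1, -4.1], [-1.1, -2.3], [-0.4, 0.1]] [[-0.2, 0.4], [-0.5, 0.7], [-1.6, 0.7], [0.1, -0.0]]
```

```bash
python3 - <<'E'
from meas import *
p=np.load("chest.npy")
for tag,a,off,sc in (("s26",0,[190,150],5),("side0",.107,[200,170],4)):
    s=load(tag);Q=np.r_[p[:3],a]
    for y in (-4,4,19):
        print(tag,y,((proj(s,[lidpt(Q,191,y,-40),lidpt(Q,171,y,-40),lidpt(Q,191,y,-50)])-off+.5)*sc-.5).round(0).tolist())
big("s26",270,220,60,50,12,"z26"); 
E
```

```text
s26 -4 [[516.0, 511.0], [486.0, 501.0], [515.0, 519.0]]
s26 4 [[512.0, 521.0], [481.0, 511.0], [511.0, 530.0]]
s26 19 [[504.0, 541.0], [473.0, 531.0], [503.0, 550.0]]
side0 -4 [[378.0, 316.0], [353.0, 309.0], [379.0, 323.0]]
side0 4 [[375.0, 325.0], [350.0, 318.0], [375.0, 332.0]]
side0 19 [[368.0, 341.0], [343.0, 334.0], [369.0, 348.0]]
```

View pics/z26.png

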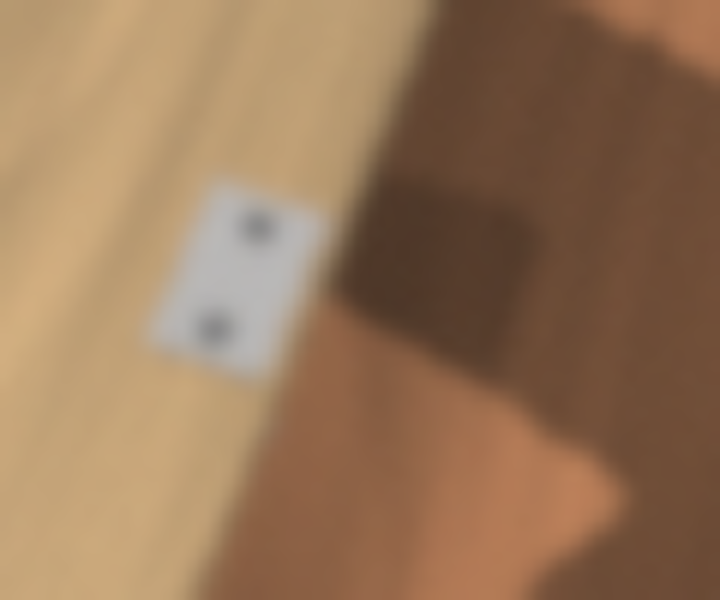

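```bash
python3 - <<'E'
from h import *
print(bot.get_obs()["time"]); print(ticket.job_done())
E
```

```text
44.9
the job is handed in; nothing more can be done
None
```

I finished the job and handed it in at 44.9 s.

- **Opening the lid:** I held a spare chalk stick as a probe under the lid's front edge. It pushed the catch aside, about 14 mm judging by the spring force, while lifting the lid. I then swung the lid back to about 1.85–1.9 rad, judging from the camera.
- **Placing the sticks:** Pocket 2 was already filled. I put the four spares into pockets 1, 3, 4 and 5, so none were left over.
- **Closing the lid:** I gripped the catch blade to pull the lid upright, then pushed it down from behind until it met the stop at about 29 N.

**Last checks:**
- **Sticks:** With the lid open, both cameras showed all five sticks lying flat and in line with their pockets.
- **Lid:** After closing, the fitted lid angle is about 0 to 0.02 rad. The pressing height also matched the shut position.
- **Bystanders:** The eraser and tape look unmoved.
- **Disagreement:** The two cameras differed by about 3 mm on the chest's x position, so I aimed in between.
- **Not confirmed:** The lid hides the closed catch, so I could not see that it snapped home. I inferred it from the lid resting fully on its stop, well below where the catch snaps.

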